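Snug down a pump cover crosswise

ROBOT

A 6-joint arm with a two-finger parallel gripper is mounted at the origin on a cart in front of the work surface, level with it; the furniture and walls round the work are solid. World frame = base frame: x ahead of the robot, y to its left, z up, the work surface at z = 0. Lengths are in mm, angles in rad, forces in N, time in s.
With the tool pointing down it reaches from about 275 to 1000 mm from the base axis. Payload 8.4 kg.
Tool frame: the origin (TCP) lies at the very end of the fingers, on their centre line; the grasp point (between the pads) lies 19 mm behind it (r.tcp_to_grasp is the distance from the TCP to the grasp point, in mm); z points along the fingers, y is the line along which they close (so a half turn about z gives the same grasp; the last joint's range is limited). The gripper opens to 85 mm and grips with 20 to 120 N. Pads are 22 mm wide; open, the fingers measure 114 mm over their backs; the gripper's body (76 mm by 85 mm) begins 54 mm behind the grasp point. The pads swing forward as they close: fully open they stand 13 mm farther back than shut.
Start: joints at [-1.211, 0.353, 1.633, -0, 1.155, -0.002], TCP at [221.223, -584.541, 204.081] pointing down, gripper open.
Joint ranges: [-2.63, 2.63], [-0.92, 2.1], [0.06, 2.66], [-1.3, 4.44], [0, 2.69], [-3.02, 3.02]. Speed limits (rad/s): [2.22, 2.22, 2.79, 3.14, 3.14, 3.14].

INTERFACE

Orientations are given as [roll, pitch, yaw] about the fixed x, y, z axes, in that order (R = Rz(yaw) Ry(pitch) Rx(roll)).
In Python, from rig import r gives the robot as it stands. The module is installed in compiled form; this text tells all that it offers.
- The arm moves only by the tool play_rows, never from a script. Its argument "rows" is a list of rows, each an object with "dp": the shift along the tool's x, y, z in units of 40 mm (1.0 is 40 mm), a list of three; "turn": the turn, a rotation vector about the tool's x, y, z in units of 6 degrees (1.0 is 6 degrees), a list of three; "fingers": the closure, from 0 (fully open) to 1 (shut). In form: [{"dp": [tx, ty, tz], "turn": [wx, wy, wz], "fingers": fingers}, ...]. A call has 1 to 5 rows; each row shifts and turns the commanded pose from where the row before left it, along the tool's axes as they then stand; what a row does not reach is not made up. A row lasts 1/12 s, in which the tool goes at most 41.7 mm and 7.16 degrees, less where a joint would pass 70% of its speed; a pose out of reach is approached as far as the arm can. A call is refused whole if a number of a shift passes 1 or a number of a turn 1, either way. A call with a gripper value outside its range is refused whole. The fingers move at their own pace and stop on an object; "force" is the grip in N (left out, the last holds). Time passes only in rows, so rows that do not move let the fingers close. It gives the time, the measured TCP pose, the force, the opening and the grip force at its end, in the units of the state.
- r.sense(): the state, without advancing time (a new reading comes with each control period).
- r.grab_frame(name): name is "scene" or "top" or "wrist"; returns a dict with "pixels" (400x640x3 uint8, red, green, blue), "fx", "fy", "cx", "cy" (pixels), "pose" (4x4, takes a point from camera to world coordinates). Camera axes: x right, y down, z forward; pixel columns grow to the right and rows downward; lengths in mm; the calibration is good to about 2 mm. The wrist camera is an equidistant fisheye: a pixel r from the principal point sees the ray r / f radians off the axis. A picture is of the moment at which its call begins. There is no depth.
- r.sign_off(): hands the job in; it is judged then, once.
The state is a dict: "clock": time; "qpos": joint angles; "qvel": joint speeds; "joint_efforts": joint torques, N m; "eef_pos": TCP position; "tcp_rot": TCP orientation; "contact_force": force on the tool from outside, world axes, zero at the start; "wrist_torque": the same for the moment, N m; "opening": opening from 0.0 (shut) to 1.0 (fully open); "grasp_force": force on a finger pad.
Only numpy, scipy, OpenCV 4.12 (cv2) and the standard library are available. Lean on these libraries where they do the work, as an engineer would, in place of code of your own. Each camera call takes 0.05 s, during which the arm holds its last target. There are 200 camera calls.

TASK

Draw the square pump cover down evenly with its four hand knobs: going crosswise (a knob, then the one diagonally opposite, then the other two), first turn each clockwise only about a sixth of a turn, then go round crosswise again until the cover is seated and every knob is snug: about 0.2 newton metres harder to turn than while it ran down freely. Do not let the cover cock over and do not overtighten any knob.

Things in the scene. Friction and masses are not known exactly. Their poses are not given: they have to be found in the camera images.
- housing: grey pump housing fixed to the bench: foot plate 184 x 160 x 10 mm, on it a 150 x 150 mm block, top 38 mm above the bench, pipe stubs on its +y and -y sides; origin on the bench under its centre, z up; turned by up to 0.5 rad either way. Upright studs at x, y = +-50 mm of this frame carry the knobs. Knobs 1 and 3 are diagonally opposite, so are 2 and 4.
- cover: square steel cover (flange), 140 x 140 x 10 mm with a low dome (28 mm radius, 9 mm high), 1.6 kg; origin at the centre of its underside, at first about 50 mm above the bench. It floats on four spring pins (26 N in all, 39 N when seated), 3.1 to 5.3 mm above a gasket (even all round) that differs in thickness from pump to pump. Only the knobs draw it down.
- knob_1_top (a point): centre of the top face of knob 1 (near left corner seen from the robot, unturned; x, y = (-50, +50) mm in the housing's frame): round black fluted hand knob, 38 mm across, 24 mm tall, top 102 mm above the bench at angle 0; under it a steel neck 14 mm across, 14 mm long, then the washer. It turns about the vertical through this point.
- knob_2_top (a point): centre of the top face of knob 2 (far left corner seen from the robot, unturned; x, y = (+50, +50) mm in the housing's frame): round black fluted hand knob, 38 mm across, 24 mm tall, top 102 mm above the bench at angle 0; under it a steel neck 14 mm across, 14 mm long, then the washer. It turns about the vertical through this point.
- knob_3_top (a point): centre of the top face of knob 3 (far right corner seen from the robot, unturned; x, y = (+50, -50) mm in the housing's frame): round black fluted hand knob, 38 mm across, 24 mm tall, top 102 mm above the bench at angle 0; under it a steel neck 14 mm across, 14 mm long, then the washer. It turns about the vertical through this point.
- knob_4_top (a point): centre of the top face of knob 4 (near right corner seen from the robot, unturned; x, y = (-50, -50) mm in the housing's frame): round black fluted hand knob, 38 mm across, 24 mm tall, top 102 mm above the bench at angle 0; under it a steel neck 14 mm across, 14 mm long, then the washer. It turns about the vertical through this point.
- knob_1 (a joint): angle of knob 1, rad, grows clockwise from above (tightening); 0 to 0.25 at the start. It sinks 15 mm a turn (2.4 mm per rad) and stays where it is left. About 0.31 N m turns it while running down (a hand held still feels less); once its corner is on the gasket, at an angle not known beforehand, 1.35 to 2.35, that rises by about 1 N m per rad: 0.2 more is snug, 0.3 more too much.
- knob_2 (a joint): angle of knob 2, rad, grows clockwise from above (tightening); 0 to 0.25 at the start. It sinks 15 mm a turn (2.4 mm per rad) and stays where it is left. About 0.31 N m turns it while running down (a hand held still feels less); once its corner is on the gasket, at an angle not known beforehand, 1.35 to 2.35, that rises by about 1 N m per rad: 0.2 more is snug, 0.3 more too much.
- knob_3 (a joint): angle of knob 3, rad, grows clockwise from above (tightening); 0 to 0.25 at the start. It sinks 15 mm a turn (2.4 mm per rad) and stays where it is left. About 0.31 N m turns it while running down (a hand held still feels less); once its corner is on the gasket, at an angle not known beforehand, 1.35 to 2.35, that rises by about 1 N m per rad: 0.2 more is snug, 0.3 more too much.
- knob_4 (a joint): angle of knob 4, rad, grows clockwise from above (tightening); 0 to 0.25 at the start. It sinks 15 mm a turn (2.4 mm per rad) and stays where it is left. About 0.31 N m turns it while running down (a hand held still feels less); once its corner is on the gasket, at an angle not known beforehand, 1.35 to 2.35, that rises by about 1 N m per rad: 0.2 more is snug, 0.3 more too much.
- washer_1: steel washer, 24 mm across, 4 mm thick, under knob 1; moves straight down with it without turning and presses on the cover's corner; origin at the centre of its underside. Torque to turn the knob = 0.40 N m + 0.0024 N m per newton of this pressing force.
- washer_2: steel washer, 24 mm across, 4 mm thick, under knob 2; moves straight down with it without turning and presses on the cover's corner; origin at the centre of its underside. Torque to turn the knob = 0.40 N m + 0.0024 N m per newton of this pressing force.
- washer_3: steel washer, 24 mm across, 4 mm thick, under knob 3; moves straight down with it without turning and presses on the cover's corner; origin at the centre of its underside. Torque to turn the knob = 0.40 N m + 0.0024 N m per newton of this pressing force.
- washer_4: steel washer, 24 mm across, 4 mm thick, under knob 4; moves straight down with it without turning and presses on the cover's corner; origin at the centre of its underside. Torque to turn the knob = 0.40 N m + 0.0024 N m per newton of this pressing force.
There are look-alikes about, which are no part of the job. Of the things that look like the cover, the larger one is meant.

How it is judged:
By the outcome, as a careful person would: the job done as asked, in the order asked, and still so for the second after the job is handed in, with the robot touching nothing.
It also fails if it takes over 72 s, if anything falls off the work surface, if the arm or the gripper's body presses on something with over 40 N, if the wrist force passes 120 N, or if a joint passes its speed limit or range.

## Working session

There is one attempt and no reset: what is moved stays moved. The work goes in short steps, Python scripts to look and compute and a tool call to move; the robot and the scene stay as the last step left them, time stands still between calls to the robot, and variables do not carry over. Pictures are saved under pics/ and viewed, at most 10 in all, crops included, and the job is handed in when it is done.

Besides the shell and the picture viewer there is one more tool, called as name(argument=value, ...) on one line, values as JSON. play_rows: Moves the arm, as the interface text tells. Its arguments: {"type":"object","properties":{"rows":{"type":"array"},"force":{"type":"number"}},"required":["rows"]}

```bash
mkdir -p pics
python3 - <<'E'
from rig import r
import cv2
s=r.sense(); print({k:s[k] for k in s})
for n in("top","scene"):
    f=r.grab_frame(n); cv2.imwrite(f"pics/{n}0.png",f["pixels"][:,:,::-1]); print(n,f["fx"],f["cx"],f["cy"],f["pose"])
E
```

```text
{'clock': 0.0, 'qpos': array([-1.21141143e+00,  3.53637563e-01,  1.63413623e+00,  5.06407776e-06,
        1.15516574e+00, -2.39919677e-03]), 'qvel': array([-0.00103179, -0.00037912,  0.00063293,  0.00155073, -0.00113688,
       -0.00023755]), 'joint_efforts': array([-1.13382572e-03, -6.05248690e+01, -3.42065763e+01, -1.96760498e-04,
        9.27662681e-03,  7.46034999e-06]), 'eef_pos': array([ 221.04026654, -584.07138642,  203.36740613]), 'tcp_rot': array([-3.14024579e+00, -7.86157428e-06,  3.61782040e-01]), 'contact_force': array([-0.33002703, -0.00639559,  0.74082662]), 'wrist_torque': array([ 0.0349889 , -0.00802426, -0.01788535]), 'grasp_force': 0.0, 'opening': 0.9994720659266311}
top 475.938527184369 310.4968285333664 205.12505302559148 [[ 4.88168930e-04 -9.97428488e-01  7.16671053e-02  4.98723851e+02]
 [-9.99396770e-01  2.00205372e-03  3.46711348e-02  6.26976962e+01]
 [-3.47254589e-02 -7.16407989e-02 -9.96825832e-01  9.54216893e+02]
 [ 0.00000000e+00  0.00000000e+00  0.00000000e+00  1.00000000e+00]]
scene 405.0404716213703 323.4947402465486 199.04209519895494 [[-6.82800313e-01 -3.49530688e-01  6.41569973e-01  7.57809138e+00]
 [-7.30410365e-01  3.06302605e-01 -6.10474744e-01  6.01398905e+02]
 [ 1.68651027e-02 -8.85441705e-01 -4.64444352e-01  4.96279954e+02]
 [ 0.00000000e+00  0.00000000e+00  0.00000000e+00  1.00000000e+00]]
```

View pics/top0.png

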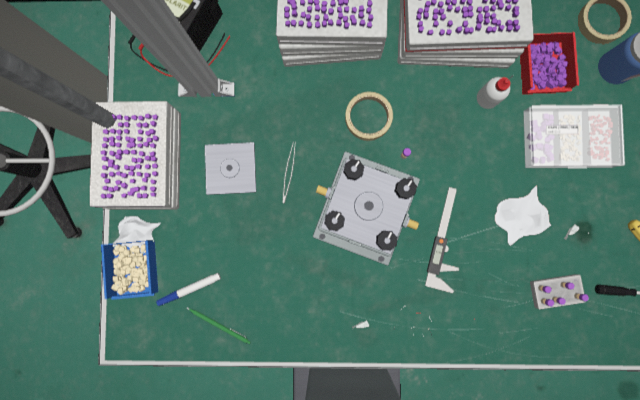

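View pics/scene0.png

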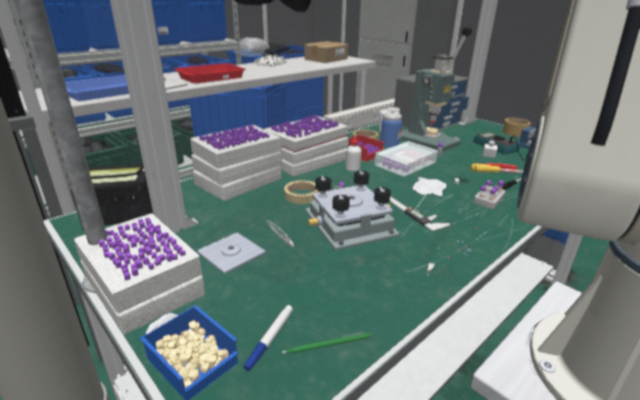

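The top view shows the housing at about (368,207). Its dark knobs are at (335,220) for k1, (354,168) for k2, (406,187) for k3 and (386,240) for k4. The scene view agrees, and the look-alike plate at (230,168) has no knobs.

```bash
cat > h.py <<'E'
import numpy as np, cv2
from rig import r
def ray(f,u,v,z,fish=False):
    x=np.array([(u-f["cx"])/f["fx"],(v-f["cy"])/f["fy"]])
    if fish:
        t=np.hypot(*x); d=np.r_[x/t*np.sin(t),np.cos(t)] if t>1e-9 else np.array([0,0,1.])
    else: d=np.r_[x,1]
    P=np.array(f["pose"]); w=P[:3,:3]@d; o=P[:3,3]
    return o+w*(z-o[2])/w[2]
def proj(f,p,fish=False):
    P=np.array(f["pose"]); c=P[:3,:3].T@(np.array(p)-P[:3,3])
    if fish:
        t=np.arctan2(np.hypot(c[0],c[1]),c[2]); d=c[:2]/np.hypot(c[0],c[1])*t
    else: d=c[:2]/c[2]
    return d*f["fx"]+[f["cx"],f["cy"]]
def st():
    s=r.sense(); print(round(s["clock"],2),s["eef_pos"].round(1),s["tcp_rot"].round(3),"F",s["contact_force"].round(1),"M",s["wrist_torque"].round(3),"q",s["qpos"].round(2),round(s["opening"],3),round(s["grasp_force"],1)); return s
def fit(K):  # K: 4 xy in order 1..4
    K=np.array(K); L=np.array([[-50,50],[50,50],[50,-50],[-50,-50.]])
    c=K.mean(0); a=np.sum((L[:,0]+1j*L[:,1]).conj()*((K-c)[:,0]+1j*(K-c)[:,1])); th=np.angle(a)
    R=np.array([[np.cos(th),-np.sin(th)],[np.sin(th),np.cos(th)]])
    return c,th,c+L@R.T,K
E
python3 - <<'E'
from h import *
f=r.grab_frame("top"); im=f["pixels"]; g=im.max(2)
m=((g<75)*255).astype(np.uint8); K=[]
for (u,v) in [(335,220),(354,168),(406,187),(386,240)]:
    w=np.zeros_like(m); cv2.circle(w,(u,v),14,255,-1); 
    cs,_=cv2.findContours(cv2.morphologyEx(m&w,cv2.MORPH_CLOSE,np.ones((5,5))),cv2.RETR_EXTERNAL,cv2.CHAIN_APPROX_NONE)
    c=max(cs,key=cv2.contourArea); (a,b),rad=cv2.minEnclosingCircle(c); p=ray(f,a,b,95); print(a,b,rad,p); K.append(p[:2])
c,th,fitp,K=fit(K); print(c,th,fitp,np.round(K-fitp,1))
cv2.imwrite("pics/crop.png",cv2.resize(im[140:270,300:440],None,fx=5,fy=5,interpolation=cv2.INTER_CUBIC)[:600])
E
```

```text
333.6643981933594 220.52740478515625 9.671772003173828 [532.55908958  50.7539283   95.        ]
352.8529357910156 169.0294189453125 10.199235916137695 [626.03742945  15.67804288  95.        ]
405.5 188.5 10.79361629486084 [590.20656172 -78.80156774  95.        ]
386.3333435058594 240.6666717529297 10.593587875366211 [496.38761723 -43.39186356  95.        ]
[561.29767449 -13.94036503] -0.36230367555188275 [[532.26499868  50.53524071]
 [625.77328023  15.09231078]
 [590.33035031 -78.41597077]
 [496.82206876 -42.97304084]] [[ 0.3  0.2]
 [ 0.3  0.6]
 [-0.1 -0.4]
 [-0.4 -0.4]]
```

View pics/crop.png

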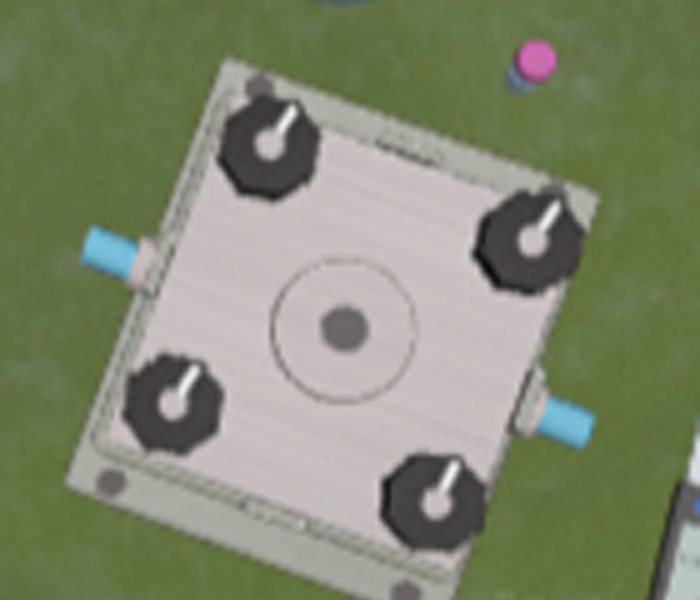

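The top view gives the knob grid residuals within 0.6 mm, with the centre at (561,-14) and yaw -0.362. Next I plan the approach, unwinding the wrist on the way.

```bash
cat >> h.py <<'E'
import json
def plan(p0,y0,p1,y1,n,f=0.0):
    """straight move with steady yaw; prints rows in tool axes, 5 per call"""
    p0=np.array(p0,float);p1=np.array(p1,float); w=round(-np.degrees(y1-y0)/n/6,2); y=y0; p=p0.copy()
    out=[]
    for i in range(n):
        d=(p0+(p1-p0)*(i+1)/n)-p
        c,s=np.cos(y),np.sin(y)
        t=np.round(np.array([c*d[0]+s*d[1], s*d[0]-c*d[1], -d[2]])/40,2); q=t*40
        p=p+[c*q[0]+s*q[1], s*q[0]-c*q[1], -q[2]]; y-=np.radians(6*w)
        out.append({"dp":t.tolist(),"turn":[0,0,w],"fingers":f})
    for i in range(0,n,5): print(json.dumps(out[i:i+5]))
E
python3 -c "
from h import *
s=st(); plan(s['eef_pos'],s['tcp_rot'][2],[561,-14,190],s['tcp_rot'][2]+np.radians(150),25)"
```

```text
0.15 [ 221.1 -584.2  203.5] [-3.141 -0.     0.362] F [ 0.1 -0.4  0.7] M [ 0.027 -0.004  0.015] q [-1.21  0.35  1.63  0.    1.16 -0.  ] 1.004 0.0
[{"dp": [0.52, -0.41, 0.01], "turn": [0, 0, -1.0], "fingers": 0.0}, {"dp": [0.56, -0.36, 0.02], "turn": [0, 0, -1.0], "fingers": 0.0}, {"dp": [0.59, -0.3, 0.01], "turn": [0, 0, -1.0], "fingers": 0.0}, {"dp": [0.63, -0.23, 0.01], "turn": [0, 0, -1.0], "fingers": 0.0}, {"dp": [0.64, -0.16, 0.02], "turn": [0, 0, -1.0], "fingers": 0.0}]
[{"dp": [0.65, -0.1, 0.01], "turn": [0, 0, -1.0], "fingers": 0.0}, {"dp": [0.67, -0.03, 0.01], "turn": [0, 0, -1.0], "fingers": 0.0}, {"dp": [0.66, 0.04, 0.02], "turn": [0, 0, -1.0], "fingers": 0.0}, {"dp": [0.66, 0.11, 0.01], "turn": [0, 0, -1.0], "fingers": 0.0}, {"dp": [0.63, 0.18, 0.02], "turn": [0, 0, -1.0], "fingers": 0.0}]
[{"dp": [0.62, 0.24, 0.01], "turn": [0, 0, -1.0], "fingers": 0.0}, {"dp": [0.59, 0.31, 0.01], "turn": [0, 0, -1.0], "fingers": 0.0}, {"dp": [0.55, 0.37, 0.02], "turn": [0, 0, -1.0], "fingers": 0.0}, {"dp": [0.52, 0.42, 0.01], "turn": [0, 0, -1.0], "fingers": 0.0}, {"dp": [0.46, 0.47, 0.01], "turn": [0, 0, -1.0], "fingers": 0.0}]
[{"dp": [0.41, 0.52, 0.02], "turn": [0, 0, -1.0], "fingers": 0.0}, {"dp": [0.36, 0.56, 0.01], "turn": [0, 0, -1.0], "fingers": 0.0}, {"dp": [0.3, 0.6, 0.01], "turn": [0, 0, -1.0], "fingers": 0.0}, {"dp": [0.23, 0.62, 0.02], "turn": [0, 0, -1.0], "fingers": 0.0}, {"dp": [0.16, 0.64, 0.01], "turn": [0, 0, -1.0], "fingers": 0.0}]
[{"dp": [0.1, 0.66, 0.01], "turn": [0, 0, -1.0], "fingers": 0.0}, {"dp": [0.03, 0.66, 0.02], "turn": [0, 0, -1.0], "fingers": 0.0}, {"dp": [-0.04, 0.66, 0.01], "turn": [0, 0, -1.0], "fingers": 0.0}, {"dp": [-0.11, 0.66, 0.01], "turn": [0, 0, -1.0], "fingers": 0.0}, {"dp": [-0.18, 0.64, 0.02], "turn": [0, 0, -1.0], "fingers": 0.0}]
```

play_rows(rows=[{"dp":[0.52,-0.41,0.01],"turn":[0,0,-1.0],"fingers":0.0},{"dp":[0.56,-0.36,0.02],"turn":[0,0,-1.0],"fingers":0.0},{"dp":[0.59,-0.3,0.01],"turn":[0,0,-1.0],"fingers":0.0},{"dp":[0.63,-0.23,0.01],"turn":[0,0,-1.0],"fingers":0.0},{"dp":[0.64,-0.16,0.02],"turn":[0,0,-1.0],"fingers":0.0}], force=70)

```text
clock: 0.57
eef_pos: [289.7, -469.3, 201.1]
tcp_rot: [-3.141, -0.0, 0.89]
contact_force: [0.8, -0.9, -0.5]
opening: 0.996
grasp_force: 0.0
```

play_rows(rows=[{"dp":[0.65,-0.1,0.01],"turn":[0,0,-1.0],"fingers":0.0},{"dp":[0.67,-0.03,0.01],"turn":[0,0,-1.0],"fingers":0.0},{"dp":[0.66,0.04,0.02],"turn":[0,0,-1.0],"fingers":0.0},{"dp":[0.66,0.11,0.01],"turn":[0,0,-1.0],"fingers":0.0},{"dp":[0.63,0.18,0.02],"turn":[0,0,-1.0],"fingers":0.0}])

```text
clock: 0.98
eef_pos: [357.5, -355.3, 198.4]
tcp_rot: [-3.141, -0.0, 1.414]
contact_force: [0.3, 0.4, 0.3]
opening: 1.003
grasp_force: 0.0
```

play_rows(rows=[{"dp":[0.62,0.24,0.01],"turn":[0,0,-1.0],"fingers":0.0},{"dp":[0.59,0.31,0.01],"turn":[0,0,-1.0],"fingers":0.0},{"dp":[0.55,0.37,0.02],"turn":[0,0,-1.0],"fingers":0.0},{"dp":[0.52,0.42,0.01],"turn":[0,0,-1.0],"fingers":0.0},{"dp":[0.46,0.47,0.01],"turn":[0,0,-1.0],"fingers":0.0}])

```text
clock: 1.4
eef_pos: [425.4, -241.2, 195.9]
tcp_rot: [-3.141, -0.0, 1.938]
contact_force: [-0.1, -0.6, -0.4]
opening: 0.998
grasp_force: 0.0
```

play_rows(rows=[{"dp":[0.41,0.52,0.02],"turn":[0,0,-1.0],"fingers":0.0},{"dp":[0.36,0.56,0.01],"turn":[0,0,-1.0],"fingers":0.0},{"dp":[0.3,0.6,0.01],"turn":[0,0,-1.0],"fingers":0.0},{"dp":[0.23,0.62,0.02],"turn":[0,0,-1.0],"fingers":0.0},{"dp":[0.16,0.64,0.01],"turn":[0,0,-1.0],"fingers":0.0}])

```text
clock: 1.82
eef_pos: [493.5, -127.2, 193.1]
tcp_rot: [-3.141, -0.0, 2.461]
contact_force: [2.0, 0.2, -0.1]
opening: 1.001
grasp_force: 0.0
```

play_rows(rows=[{"dp":[0.1,0.66,0.01],"turn":[0,0,-1.0],"fingers":0.0},{"dp":[0.03,0.66,0.02],"turn":[0,0,-1.0],"fingers":0.0},{"dp":[-0.04,0.66,0.01],"turn":[0,0,-1.0],"fingers":0.0},{"dp":[-0.11,0.66,0.01],"turn":[0,0,-1.0],"fingers":0.0},{"dp":[-0.18,0.64,0.02],"turn":[0,0,-1.0],"fingers":0.0}])

```text
clock: 2.23
eef_pos: [561.6, -13.0, 190.3]
tcp_rot: [-3.142, -0.0, 2.985]
contact_force: [1.1, -0.1, 0.2]
opening: 1.003
grasp_force: 0.0
```

Run:
```python
from h import *
f=r.grab_frame("wrist"); st()
cv2.imwrite("pics/w1.png",f["pixels"][:,:,::-1])
K=[[532.3,50.5],[625.8,15.1],[590.3,-78.4],[496.8,-43]]
print([proj(f,k+[102],True).round(0).tolist() for k in K], f["fx"])
```

```text
2.28 [564.   -9.7 190.3] [3.139e+00 1.000e-03 2.993e+00] F [2.5 2.3 0.3] M [ 0.055 -0.06  -0.033] q [-0.02  0.27  1.78  0.    1.09 -1.44] 1.002 0.0
[[389.0, 149.0], [361.0, 255.0], [255.0, 234.0], [273.0, 124.0]] 309.70691628693146
```

View pics/w1.png

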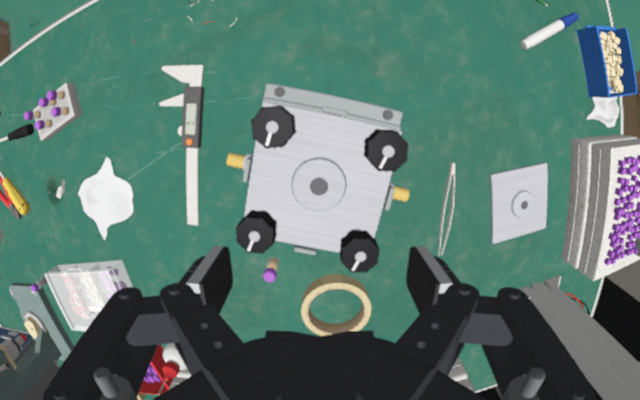

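The wrist view shows all four knobs within a few pixels of prediction: k1 (388,150), k2 (360,250), k3 (255,233) and k4 (273,127). I'll measure again now that the arm has settled.

```bash
cat >> h.py <<'E'
KN=np.array([[532.3,50.5],[625.8,15.1],[590.3,-78.4],[496.8,-43]])
def look(zt=(102,)*4):
    f=r.grab_frame("wrist"); im=f["pixels"]; g=im.max(2).astype(np.uint8); K=[]
    for i in range(4):
        u,v=proj(f,[*KN[i],zt[i]],True); w=np.zeros_like(g); cv2.circle(w,(int(u),int(v)),28,255,-1)
        m=((g<70)*255).astype(np.uint8)&w
        cs,_=cv2.findContours(m,cv2.RETR_EXTERNAL,cv2.CHAIN_APPROX_NONE); c=max(cs,key=cv2.contourArea)
        (a,b),rad=cv2.minEnclosingCircle(c)
        # bright cap/pointer inside the knob
        w[:]=0; cv2.drawContours(w,[cv2.convexHull(c)],-1,255,-1); w=cv2.erode(w,np.ones((3,3)))
        bm=(((g>120)*255).astype(np.uint8))&w
        nc,lab,stt,cen=cv2.connectedComponentsWithStats(bm)
        j=1+np.argmax(stt[1:,4]); ys,xs=np.where(lab==j)
        W=np.array([ray(f,x,y,zt[i],True)[:2] for x,y in zip(xs,ys)])
        k=ray(f,a,b,zt[i]-7,True)[:2]; K.append(k)
        # cap: largest inscribed circle; pointer: farthest point
        dt=cv2.distanceTransform(((lab==j)*255).astype(np.uint8),cv2.DIST_L2,5); _,mx,_,(cx,cy)=cv2.minMaxLoc(dt)
        cc=ray(f,cx,cy,zt[i],True)[:2]; far=W[np.argmax(np.hypot(*(W-cc).T))]; d=far-cc
        print(i+1,"blob",k.round(1),"r",round(rad,1),"cap",cc.round(1),round(mx,1),"ptr len",np.hypot(*d).round(1),"cw ang deg",np.degrees(-np.arctan2(d[1],d[0])).round(0))
    c,th,F,K=fit(K); print("fit",c.round(1),round(th,4),F.round(1).tolist(),(K-F).round(1).tolist())
E
python3 - <<'E'
from h import *
for i in range(3): r.grab_frame("top")
look(); st()
E
```

```text
1 blob [534.   48.3] r 22.4 cap [533.5  49.4] 6.2 ptr len 15.8 cw ang deg 37.0
2 blob [624.9  13.9] r 21.0 cap [627.6  13.4] 5.4 ptr len 14.5 cw ang deg 38.0
3 blob [590.6 -78.4] r 21.3 cap [592.1 -79.8] 5.8 ptr len 14.2 cw ang deg 29.0Traceback (most recent call last):
  File "<stdin>", line 3, in <module>
  File "h.py", line 47, in look
    j=1+np.argmax(stt[1:,4]); ys,xs=np.where(lab==j)
        ~~~~~~~~~^^^^^^^^^^^
    return _wrapfunc(a, 'argmax', axis=axis, out=out, **kwds)
    return bound(*args, **kwds)
ValueError: attempt to get argmax of an empty sequence
```

```bash
sed -i 's/^KN=.*/KN=np.array([[533,49.8],[626.6,14.2],[591.2,-79.2],[497.7,-43.8]])/' h.py
python3 - <<'E'
from h import *
s=st(); y=s['tcp_rot'][2]
plan(s['eef_pos'],y,[533,49.8,130],y,2); plan([533,49.8,130],y,[533,49.8,70],y,3)
E
```

```text
2.48 [560.7 -14.5 190.1] [-3.141e+00 -1.000e-03  2.979e+00] F [-0.3 -0.2  0.8] M [ 0.005  0.002 -0.039] q [-0.03  0.27  1.79 -0.    1.09 -1.44] 0.998 0.0
[{"dp": [0.47, 0.74, 0.75], "turn": [0, 0, -0.0], "fingers": 0.0}, {"dp": [0.47, 0.73, 0.75], "turn": [0, 0, -0.0], "fingers": 0.0}]
[{"dp": [0.0, 0.0, 0.5], "turn": [0, 0, -0.0], "fingers": 0.0}, {"dp": [0.0, 0.0, 0.5], "turn": [0, 0, -0.0], "fingers": 0.0}, {"dp": [0.0, 0.0, 0.5], "turn": [0, 0, -0.0], "fingers": 0.0}]
```

play_rows(rows=[{"dp":[0.31,0.49,0.5],"turn":[0,0,0],"fingers":0},{"dp":[0.31,0.49,0.5],"turn":[0,0,0],"fingers":0},{"dp":[0.32,0.49,0.5],"turn":[0,0,0],"fingers":0.1},{"dp":[0,0,0.5],"turn":[0,0,0],"fingers":0.2},{"dp":[0,0,0.5],"turn":[0,0,0],"fingers":0.2}])

```text
clock: 2.9
eef_pos: [532.5, 49.6, 89.9]
tcp_rot: [-3.141, -0.0, 2.979]
contact_force: [-0.2, -0.5, 0.3]
opening: 0.803
grasp_force: 0.0
```

play_rows(rows=[{"dp":[0,0,0.5],"turn":[0,0,0],"fingers":0.2},{"dp":[0,0,0],"turn":[0,0,0],"fingers":0.2}])

```text
clock: 3.07
eef_pos: [530.5, 48.6, 67.4]
tcp_rot: [-3.14, -0.005, 2.978]
contact_force: [-0.6, -0.1, -0.3]
opening: 0.801
grasp_force: 0.0
```

play_rows(rows=[{"dp":[0,0,0],"turn":[0,0,0],"fingers":1},{"dp":[0,0,0],"turn":[0,0,0],"fingers":1},{"dp":[0,0,0],"turn":[0,0,0],"fingers":1}], force=70)

```text
clock: 3.32
eef_pos: [534.9, 50.1, 72.3]
tcp_rot: [3.14, 0.003, 2.978]
contact_force: [-5.1, 5.4, 20.4]
opening: 0.392
grasp_force: 62.9
```

```bash
python3 -c "
from h import *
st()"
```

```text
3.32 [534.9  50.1  72.3] [3.140e+00 3.000e-03 2.978e+00] F [-5.1  5.4 20.4] M [0.959 0.957 0.015] q [ 0.09  0.38  1.93  0.    0.82 -1.32] 0.392 62.9
```

play_rows(rows=[{"dp":[0,0,0],"turn":[0,0,1],"fingers":1},{"dp":[0,0,0],"turn":[0,0,1],"fingers":1},{"dp":[0,0,0],"turn":[0,0,1],"fingers":1}])

```text
clock: 3.57
eef_pos: [537.4, 50.3, 74.5]
tcp_rot: [3.137, 0.007, 2.661]
contact_force: [-0.0, 0.6, 19.5]
opening: 0.001
grasp_force: 9.9
```

```bash
python3 -c "
from h import *
st()"
```

```text
3.57 [537.4  50.3  74.5] [3.137 0.007 2.661] F [-0.   0.6 19.5] M [0.244 0.027 0.061] q [ 0.09  0.38  1.93 -0.    0.82 -1.  ] 0.001 9.9
```

play_rows(rows=[{"dp":[0,0,0],"turn":[0,0,1],"fingers":1},{"dp":[0,0,0.01],"turn":[0,0,1],"fingers":1},{"dp":[0,0,0.01],"turn":[0,0,1],"fingers":1}])

```text
clock: 3.82
eef_pos: [538.1, 50.0, 74.4]
tcp_rot: [3.135, 0.006, 2.346]
contact_force: [-1.7, -0.8, 30.4]
opening: 0.0
grasp_force: 15.0
```

```bash
python3 -c "
from h import *
st()"
```

```text
3.82 [538.1  50.   74.4] [3.135 0.006 2.346] F [-1.7 -0.8 30.4] M [-0.01   0.353  0.137] q [ 0.09  0.38  1.93 -0.    0.82 -0.69] 0.0 15.0
```

The fingers have shut completely, so the grip slipped off. I'll look before doing anything else.

Run:
```python
from h import *
f=r.grab_frame("scene"); a=f["pixels"][130:270,260:460,::-1]
g=r.grab_frame("wrist")["pixels"][:,:,::-1]
a=cv2.resize(a,(560,392),interpolation=cv2.INTER_CUBIC); b=g[100:300,200:440]
b=cv2.resize(b,(240,200)); o=np.zeros((600,560,3),np.uint8); o[:392]=a; o[392:592,:240]=b
cv2.imwrite("pics/s2.png",o); st()
```

```text
3.92 [538.   50.   74.4] [3.134 0.006 2.347] F [-0.3 -0.1 26.1] M [ 0.017  0.221 -0.008] q [ 0.09  0.38  1.93 -0.    0.82 -0.69] 0.004 13.0
```

View pics/s2.png

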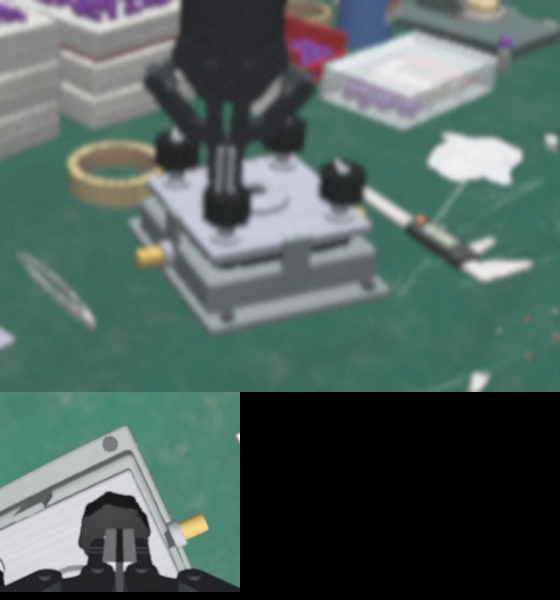

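Run:
```python
from h import *
f=r.grab_frame("scene")
def q(p): u=proj(f,p); return ((u-[260,130])*2.8).round(0)
for p in [(538,50,74.4),(533,49.8,102),(533,49.8,78),(626.6,14.2,102),(497.7,-43.8,102),(591.2,-79.2,102)]: print(p,q(p))
w=r.grab_frame("wrist")
for p in [(538,50,74.4),(538,50,93.4),(533,49.8,102)]: print((proj(w,p,True)-[200,100]).round(0))
```

```text
(538, 50, 74.4) [221. 218.]
(533, 49.8, 102) [227. 189.]
(533, 49.8, 78) [226. 217.]
(626.6, 14.2, 102) [177. 136.]
(497.7, -43.8, 102) [343. 168.]
(591.2, -79.2, 102) [285. 119.]
[120. 131.]
[120. 144.]
[113. 145.]
```

play_rows(rows=[{"dp":[0,0,-0.5],"turn":[0,0,0],"fingers":1},{"dp":[0,0,-0.5],"turn":[0,0,0],"fingers":1},{"dp":[0,0,-0.5],"turn":[0,0,0],"fingers":1},{"dp":[0,0,0],"turn":[0,0,0],"fingers":1}])

```text
clock: 4.35
eef_pos: [536.7, 49.8, 134.8]
tcp_rot: [3.136, 0.005, 2.351]
contact_force: [1.4, -0.2, -0.2]
opening: 0.006
grasp_force: 0.0
```

Run:
```python
from h import *
s=st()
f=r.grab_frame("scene"); a=cv2.resize(f["pixels"][90:250,260:460,::-1],(750,600),interpolation=cv2.INTER_CUBIC)
def q(p): return ((proj(f,p)-[260,90])*3.75).round(0)
print(q(s["eef_pos"]),q(s["eef_pos"]+[0,0,19]),q([533,49.8,102]))
cv2.imwrite("pics/s3.png",a)
```

```text
4.35 [536.7  49.8 134.8] [3.136 0.005 2.351] F [ 1.4 -0.2 -0.2] M [0.042 0.061 0.016] q [ 0.09  0.3   1.89 -0.    0.95 -0.69] 0.006 0.0
[302. 348.] [303. 317.] [305. 403.]
```

View pics/s3.png

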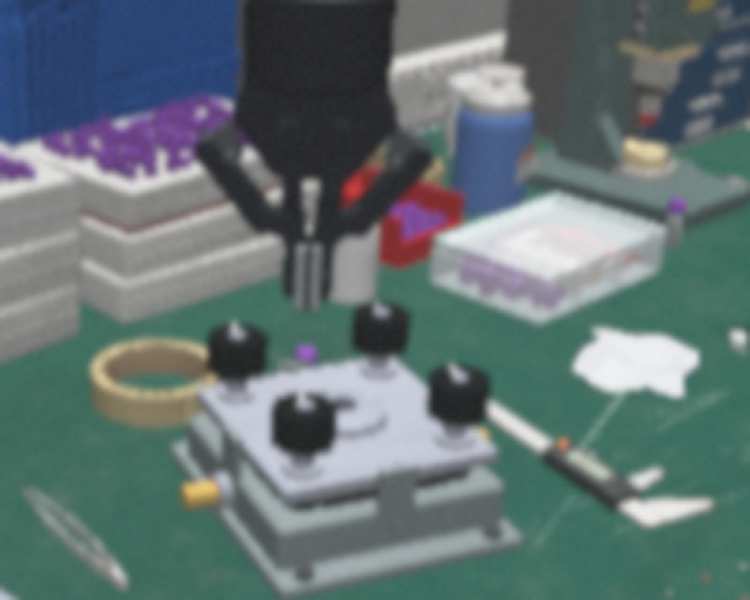

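Fingertips project about 25 mm above the reported TCP, and the contact at 74.4 on a 102 mm knob agrees. So tip z ≈ reported z + 27, and the fingers only pinched the knob's rim. I'll grasp at a reported z of about 46.

Run:
```python
from h import *
s=st(); y=s['tcp_rot'][2]
plan(s['eef_pos'],y,[533,49.8,126],y+np.radians(36),6,0.0)
look()
```

```text
4.4 [535.8  49.8 132.9] [3.137 0.004 2.351] F [ 0.1 -0.9  0.8] M [-0.019  0.031 -0.029] q [ 0.09  0.3   1.89 -0.    0.95 -0.69] -0.001 0.0
[{"dp": [0.01, -0.01, 0.03], "turn": [0, 0, -1.0], "fingers": 0.0}, {"dp": [0.01, -0.01, 0.03], "turn": [0, 0, -1.0], "fingers": 0.0}, {"dp": [0.01, -0.0, 0.03], "turn": [0, 0, -1.0], "fingers": 0.0}, {"dp": [0.01, -0.01, 0.03], "turn": [0, 0, -1.0], "fingers": 0.0}, {"dp": [0.01, -0.0, 0.02], "turn": [0, 0, -1.0], "fingers": 0.0}]
[{"dp": [0.01, -0.01, 0.03], "turn": [0, 0, -1.0], "fingers": 0.0}]
1 blob [533.3  49.5] r 27.0 cap [533.7  49.3] 7.6 ptr len 15.3 cw ang deg 30.0Traceback (most recent call last):
  File "<stdin>", line 4, in <module>
  File "h.py", line 47, in look
    j=1+np.argmax(stt[1:,4]); ys,xs=np.where(lab==j)
        ~~~~~~~~~^^^^^^^^^^^
    return _wrapfunc(a, 'argmax', axis=axis, out=out, **kwds)
    return bound(*args, **kwds)
ValueError: attempt to get argmax of an empty sequence
```

play_rows(rows=[{"dp":[0.01,0,0.03],"turn":[0,0,-1],"fingers":0.2},{"dp":[0.01,-0.01,0.03],"turn":[0,0,-1],"fingers":0.2},{"dp":[0.01,0,0.03],"turn":[0,0,-1],"fingers":0.2},{"dp":[0.01,-0.01,0.03],"turn":[0,0,-1],"fingers":0.2},{"dp":[0.01,0,0.5],"turn":[0,0,-1],"fingers":0.2}])

```text
clock: 4.87
eef_pos: [533.3, 50.2, 106.6]
tcp_rot: [3.14, 0.004, 2.88]
contact_force: [1.4, 0.1, -0.3]
opening: 0.711
grasp_force: 0.0
```

play_rows(rows=[{"dp":[0.01,0,0.7],"turn":[0,0,-1],"fingers":0.2},{"dp":[0,0,0.5],"turn":[0,0,0],"fingers":0.2},{"dp":[0,0,0.25],"turn":[0,0,0],"fingers":0.2},{"dp":[0,0,0.05],"turn":[0,0,0],"fingers":0.2},{"dp":[0,0,0],"turn":[0,0,0],"fingers":0.3}])

```text
clock: 5.28
eef_pos: [530.6, 50.2, 44.3]
tcp_rot: [-3.141, -0.002, 2.979]
contact_force: [-0.7, -0.0, -0.2]
opening: 0.702
grasp_force: 0.0
```

```bash
python3 -c "
from h import *
st()"
```

```text
5.28 [530.6  50.2  44.3] [-3.141e+00 -2.000e-03  2.979e+00] F [-0.7 -0.  -0.2] M [-0.003  0.02  -0.025] q [ 0.09  0.42  1.95 -0.    0.77 -1.32] 0.702 0.0
```

play_rows(rows=[{"dp":[-0.05,0,0],"turn":[0,0,0],"fingers":1},{"dp":[0,0,0],"turn":[0,0,0],"fingers":1},{"dp":[0,0,0],"turn":[0,0,0],"fingers":1},{"dp":[0,0,0],"turn":[0,0,0],"fingers":1}], force=70)

```text
clock: 5.62
eef_pos: [534.6, 50.4, 46.4]
tcp_rot: [3.14, 0.003, 2.979]
contact_force: [-0.6, 1.9, 6.8]
opening: 0.427
grasp_force: 69.7
```

```bash
python3 -c "
from h import *
st()"
```

```text
5.62 [534.6  50.4  46.4] [3.140e+00 3.000e-03 2.979e+00] F [-0.6  1.9  6.8] M [0.471 0.049 0.   ] q [ 0.09  0.42  1.95  0.    0.77 -1.32] 0.427 69.7
```

play_rows(rows=[{"dp":[0,0,0.006],"turn":[0,0,1],"fingers":1},{"dp":[0,0,0.006],"turn":[0,0,1],"fingers":1},{"dp":[0,0,0.006],"turn":[0,0,1],"fingers":1},{"dp":[0,0,0.006],"turn":[0,0,1],"fingers":1},{"dp":[0,0,0.006],"turn":[0,0,1],"fingers":1}])

```text
clock: 6.03
eef_pos: [534.3, 50.0, 45.2]
tcp_rot: [3.14, 0.002, 2.452]
contact_force: [-1.2, -0.7, 7.6]
opening: 0.421
grasp_force: 69.5
```

```bash
python3 -c "
from h import *
st()"
```

```text
6.03 [534.3  50.   45.2] [3.140e+00 2.000e-03 2.452e+00] F [-1.2 -0.7  7.6] M [-0.027  0.183  0.301] q [ 0.09  0.43  1.95 -0.    0.76 -0.79] 0.421 69.5
```

play_rows(rows=[{"dp":[0,0,0.006],"turn":[0,0,1],"fingers":1},{"dp":[0,0,0.006],"turn":[0,0,1],"fingers":1},{"dp":[0,0,0.006],"turn":[0,0,1],"fingers":1},{"dp":[0,0,0.006],"turn":[0,0,1],"fingers":1},{"dp":[0,0,0.006],"turn":[0,0,1],"fingers":1}])

```text
clock: 6.45
eef_pos: [533.8, 49.7, 43.9]
tcp_rot: [3.14, 0.001, 1.928]
contact_force: [-2.0, -1.9, 9.3]
opening: 0.425
grasp_force: 69.6
```

```bash
python3 -c "
from h import *
st()"
```

```text
6.45 [533.8  49.7  43.9] [3.140e+00 1.000e-03 1.928e+00] F [-2.  -1.9  9.3] M [-0.371  0.471  0.342] q [ 0.09  0.43  1.95 -0.    0.76 -0.27] 0.425 69.6
```

Run:
```python
from h import *
a=[533.3,49.8,92]; plan(a,1.928,[*KN[2],92],1.928,4,0.3)
b=[*KN[2],92]; plan(b,0.881,[*KN[1],92],0.881,3,0.3)
b=[*KN[1],92]; plan(b,-0.166,[*KN[3],92],-0.166,4,0.3)
```

```text
[{"dp": [-0.88, 0.06, -0.0], "turn": [0, 0, -0.0], "fingers": 0.3}, {"dp": [-0.88, 0.05, -0.0], "turn": [0, 0, -0.0], "fingers": 0.3}, {"dp": [-0.89, 0.06, -0.0], "turn": [0, 0, -0.0], "fingers": 0.3}, {"dp": [-0.88, 0.06, -0.0], "turn": [0, 0, -0.0], "fingers": 0.3}]
[{"dp": [0.79, -0.27, -0.0], "turn": [0, 0, -0.0], "fingers": 0.3}, {"dp": [0.79, -0.27, -0.0], "turn": [0, 0, -0.0], "fingers": 0.3}, {"dp": [0.78, -0.26, -0.0], "turn": [0, 0, -0.0], "fingers": 0.3}]
[{"dp": [-0.73, 0.49, -0.0], "turn": [0, 0, -0.0], "fingers": 0.3}, {"dp": [-0.74, 0.49, -0.0], "turn": [0, 0, -0.0], "fingers": 0.3}, {"dp": [-0.73, 0.49, -0.0], "turn": [0, 0, -0.0], "fingers": 0.3}, {"dp": [-0.74, 0.49, -0.0], "turn": [0, 0, -0.0], "fingers": 0.3}]
```

play_rows(rows=[{"dp":[0,0,0],"turn":[0,0,0],"fingers":0.25},{"dp":[0,0,0],"turn":[0,0,0],"fingers":0.25},{"dp":[0,0,0],"turn":[0,0,0],"fingers":0.25},{"dp":[0,0,-0.6],"turn":[0,0,0],"fingers":0.25},{"dp":[0,0,-0.6],"turn":[0,0,0],"fingers":0.25}])

```text
clock: 6.87
eef_pos: [531.8, 49.9, 89.9]
tcp_rot: [-3.138, -0.001, 1.935]
contact_force: [0.5, -0.9, 0.3]
opening: 0.748
grasp_force: 0.0
```

play_rows(rows=[{"dp":[-0.88,0.06,0],"turn":[0,0,0],"fingers":0.25},{"dp":[-0.88,0.06,0],"turn":[0,0,0],"fingers":0.25},{"dp":[-0.88,0.06,0],"turn":[0,0,0],"fingers":0.25},{"dp":[-0.89,0.05,0],"turn":[0,0,0],"fingers":0.25},{"dp":[0,0,0.05],"turn":[0,0,0],"fingers":0.25}])

```text
clock: 7.28
eef_pos: [595.0, -83.8, 89.3]
tcp_rot: [3.138, 0.003, 1.932]
contact_force: [0.2, -0.3, 0.4]
opening: 0.75
grasp_force: 0.0
```

play_rows(rows=[{"dp":[0,0,0.5],"turn":[0,0,0],"fingers":0.25},{"dp":[0,0,0.4],"turn":[0,0,0],"fingers":0.25},{"dp":[0,0,0.2],"turn":[0,0,0],"fingers":0.25},{"dp":[0,0,0],"turn":[0,0,0],"fingers":0.25}])

```text
clock: 7.62
eef_pos: [590.0, -78.4, 42.6]
tcp_rot: [-3.138, -0.002, 1.934]
contact_force: [0.1, 0.5, 0.8]
opening: 0.751
grasp_force: 0.0
```

```bash
python3 -c "
from h import *
st()"
```

```text
7.62 [590.  -78.4  42.6] [-3.138e+00 -2.000e-03  1.934e+00] F [0.1 0.5 0.8] M [ 0.043 -0.011  0.007] q [-0.13  0.5   1.82  0.    0.83 -0.5 ] 0.751 0.0
```

play_rows(rows=[{"dp":[0,0,0],"turn":[0,0,0],"fingers":1},{"dp":[0,0,0],"turn":[0,0,0],"fingers":1},{"dp":[0,0,0],"turn":[0,0,0],"fingers":1},{"dp":[0,0,0],"turn":[0,0,0],"fingers":1}])

```text
clock: 7.95
eef_pos: [592.0, -78.8, 45.7]
tcp_rot: [3.141, 0.001, 1.933]
contact_force: [-2.5, -0.3, 6.5]
opening: 0.427
grasp_force: 69.9
```

play_rows(rows=[{"dp":[0,0,0.006],"turn":[0,0,1],"fingers":1},{"dp":[0,0,0.006],"turn":[0,0,1],"fingers":1},{"dp":[0,0,0.006],"turn":[0,0,1],"fingers":1},{"dp":[0,0,0.006],"turn":[0,0,1],"fingers":1},{"dp":[0,0,0.006],"turn":[0,0,1],"fingers":1}])

```text
clock: 8.37
eef_pos: [591.7, -78.8, 44.5]
tcp_rot: [3.141, 0.0, 1.405]
contact_force: [-3.1, 0.8, 7.2]
opening: 0.425
grasp_force: 69.8
```

```bash
python3 -c "
from h import *
st()"
```

```text
8.37 [591.7 -78.8  44.5] [3.141 0.    1.405] F [-3.1  0.8  7.2] M [0.014 0.695 0.289] q [-0.13  0.5   1.81 -0.    0.83  0.03] 0.425 69.8
```

play_rows(rows=[{"dp":[0,0,0.006],"turn":[0,0,1],"fingers":1},{"dp":[0,0,0.006],"turn":[0,0,1],"fingers":1},{"dp":[0,0,0.006],"turn":[0,0,1],"fingers":1},{"dp":[0,0,0.006],"turn":[0,0,1],"fingers":1},{"dp":[0,0,0.006],"turn":[0,0,1],"fingers":1}])

```text
clock: 8.78
eef_pos: [591.4, -78.7, 43.2]
tcp_rot: [3.142, 0.0, 0.881]
contact_force: [-5.2, 0.5, 7.0]
opening: 0.425
grasp_force: 69.8
```

```bash
python3 -c "
from h import *
st()"
```

```text
8.78 [591.4 -78.7  43.2] [3.142 0.    0.881] F [-5.2  0.5  7. ] M [0.073 0.757 0.242] q [-0.13  0.5   1.81 -0.    0.82  0.56] 0.425 69.8
```

play_rows(rows=[{"dp":[0,0,0],"turn":[0,0,0],"fingers":0.25},{"dp":[0,0,0],"turn":[0,0,0],"fingers":0.25},{"dp":[0,0,0],"turn":[0,0,0],"fingers":0.25},{"dp":[0,0,-0.6],"turn":[0,0,0],"fingers":0.25},{"dp":[0,0,-0.6],"turn":[0,0,0],"fingers":0.25}])

```text
clock: 9.2
eef_pos: [590.6, -78.6, 89.5]
tcp_rot: [-3.139, 0.001, 0.888]
contact_force: [1.1, -0.8, 0.7]
opening: 0.752
grasp_force: 0.0
```

play_rows(rows=[{"dp":[0.79,-0.27,0],"turn":[0,0,0],"fingers":0.25},{"dp":[0.79,-0.27,0],"turn":[0,0,0],"fingers":0.25},{"dp":[0.78,-0.26,0],"turn":[0,0,0],"fingers":0.25},{"dp":[0,0,0.05],"turn":[0,0,0],"fingers":0.25},{"dp":[0,0,0.5],"turn":[0,0,0],"fingers":0.25}])

```text
clock: 9.62
eef_pos: [630.1, 16.4, 71.1]
tcp_rot: [3.137, -0.005, 0.891]
contact_force: [-0.5, -1.3, -0.5]
opening: 0.749
grasp_force: 0.0
```

play_rows(rows=[{"dp":[0,0,0.4],"turn":[0,0,0],"fingers":0.25},{"dp":[0,0,0.18],"turn":[0,0,0],"fingers":0.25},{"dp":[0,0,0],"turn":[0,0,0],"fingers":0.25}])

```text
clock: 9.87
eef_pos: [625.2, 14.3, 43.1]
tcp_rot: [-3.139, 0.002, 0.887]
contact_force: [-0.2, -0.2, -0.5]
opening: 0.746
grasp_force: 0.0
```

play_rows(rows=[{"dp":[0,0,0],"turn":[0,0,0],"fingers":1},{"dp":[0,0,0],"turn":[0,0,0],"fingers":1},{"dp":[0,0,0],"turn":[0,0,0],"fingers":1},{"dp":[0,0,0],"turn":[0,0,0],"fingers":1}])

```text
clock: 10.2
eef_pos: [626.8, 14.7, 46.2]
tcp_rot: [3.142, -0.001, 0.885]
contact_force: [-4.4, 2.8, 6.5]
opening: 0.43
grasp_force: 69.9
```

```bash
python3 -c "
from h import *
st()"
```

```text
10.2 [626.8  14.7  46.2] [ 3.142e+00 -1.000e-03  8.850e-01] F [-4.4  2.8  6.5] M [ 0.383  0.589 -0.015] q [0.02 0.54 1.75 0.   0.86 0.71] 0.43 69.9
```

Knob 2 is gripped. I'll turn it, then go on to knob 4.

play_rows(rows=[{"dp":[0,0,0.006],"turn":[0,0,1],"fingers":1},{"dp":[0,0,0.006],"turn":[0,0,1],"fingers":1},{"dp":[0,0,0.006],"turn":[0,0,1],"fingers":1},{"dp":[0,0,0.006],"turn":[0,0,1],"fingers":1},{"dp":[0,0,0.006],"turn":[0,0,1],"fingers":1}])

```text
clock: 10.62
eef_pos: [626.5, 14.9, 44.9]
tcp_rot: [-3.141, -0.0, 0.357]
contact_force: [-4.5, 4.1, 6.4]
opening: 0.424
grasp_force: 69.8
```

```bash
python3 -c "
from h import *
st()"
```

```text
10.62 [626.5  14.9  44.9] [-3.141 -0.     0.357] F [-4.5  4.1  6.4] M [0.545 0.72  0.318] q [0.02 0.54 1.75 0.   0.86 1.23] 0.424 69.8
```

play_rows(rows=[{"dp":[0,0,0.006],"turn":[0,0,1],"fingers":1},{"dp":[0,0,0.006],"turn":[0,0,1],"fingers":1},{"dp":[0,0,0.006],"turn":[0,0,1],"fingers":1},{"dp":[0,0,0.006],"turn":[0,0,1],"fingers":1},{"dp":[0,0,0.006],"turn":[0,0,1],"fingers":1}])

```text
clock: 11.03
eef_pos: [626.4, 15.2, 43.7]
tcp_rot: [-3.141, 0.0, -0.166]
contact_force: [-4.9, 4.7, 6.4]
opening: 0.421
grasp_force: 69.8
```

```bash
python3 -c "
from h import *
st()"
```

```text
11.03 [626.4  15.2  43.7] [-3.141  0.    -0.166] F [-4.9  4.7  6.4] M [0.824 0.847 0.313] q [0.02 0.54 1.75 0.   0.86 1.76] 0.421 69.8
```

play_rows(rows=[{"dp":[0,0,0],"turn":[0,0,0],"fingers":0.25},{"dp":[0,0,0],"turn":[0,0,0],"fingers":0.25},{"dp":[0,0,0],"turn":[0,0,0],"fingers":0.25},{"dp":[0,0,-0.6],"turn":[0,0,0],"fingers":0.25},{"dp":[0,0,-0.6],"turn":[0,0,0],"fingers":0.25}])

```text
clock: 11.45
eef_pos: [625.6, 14.2, 89.9]
tcp_rot: [3.141, 0.003, -0.16]
contact_force: [0.6, -0.5, 1.2]
opening: 0.751
grasp_force: 0.0
```

play_rows(rows=[{"dp":[-0.73,0.49,0],"turn":[0,0,0],"fingers":0.25},{"dp":[-0.74,0.49,0],"turn":[0,0,0],"fingers":0.25},{"dp":[-0.73,0.49,0],"turn":[0,0,0],"fingers":0.25},{"dp":[-0.74,0.49,0],"turn":[0,0,0],"fingers":0.25},{"dp":[0,0,0.05],"turn":[0,0,0],"fingers":0.25}])

```text
clock: 11.87
eef_pos: [491.4, -45.5, 88.1]
tcp_rot: [3.14, 0.005, -0.161]
contact_force: [-0.2, -0.7, 0.3]
opening: 0.755
grasp_force: 0.0
```

play_rows(rows=[{"dp":[0,0,0.5],"turn":[0,0,0],"fingers":0.25},{"dp":[0,0,0.4],"turn":[0,0,0],"fingers":0.25},{"dp":[0,0,0.18],"turn":[0,0,0],"fingers":0.25},{"dp":[0,0,0],"turn":[0,0,0],"fingers":0.25}])

```text
clock: 12.2
eef_pos: [497.1, -44.0, 44.1]
tcp_rot: [3.141, 0.002, -0.161]
contact_force: [0.0, 0.1, 0.4]
opening: 0.749
grasp_force: 0.0
```

```bash
python3 -c "
from h import *
st()"
```

```text
12.2 [497.1 -44.   44.1] [ 3.141e+00  2.000e-03 -1.610e-01] F [0.  0.1 0.4] M [-0.015 -0.012 -0.012] q [-0.09  0.38  2.03 -0.    0.73  1.64] 0.749 0.0
```

play_rows(rows=[{"dp":[0,0,0],"turn":[0,0,0],"fingers":1},{"dp":[0,0,0],"turn":[0,0,0],"fingers":1},{"dp":[0,0,0],"turn":[0,0,0],"fingers":1},{"dp":[0,0,0],"turn":[0,0,0],"fingers":1}])

```text
clock: 12.53
eef_pos: [498.8, -43.2, 46.5]
tcp_rot: [-3.14, -0.001, -0.162]
contact_force: [-0.2, 4.3, 4.3]
opening: 0.425
grasp_force: 69.4
```

play_rows(rows=[{"dp":[0,0,0.006],"turn":[0,0,1],"fingers":1},{"dp":[0,0,0.006],"turn":[0,0,1],"fingers":1},{"dp":[0,0,0.006],"turn":[0,0,1],"fingers":1},{"dp":[0,0,0.006],"turn":[0,0,1],"fingers":1},{"dp":[0,0,0.006],"turn":[0,0,1],"fingers":1}])

```text
clock: 12.95
eef_pos: [498.7, -43.5, 45.2]
tcp_rot: [-3.14, -0.001, -0.69]
contact_force: [-1.1, 1.9, 3.5]
opening: 0.424
grasp_force: 69.3
```

```bash
python3 -c "
from h import *
st()"
```

```text
12.95 [498.7 -43.5  45.2] [-3.14e+00 -1.00e-03 -6.90e-01] F [-1.1  1.9  3.5] M [0.466 0.265 0.262] q [-0.09  0.38  2.02  0.    0.73  2.17] 0.424 69.3
```

play_rows(rows=[{"dp":[0,0,0.006],"turn":[0,0,1],"fingers":1},{"dp":[0,0,0.006],"turn":[0,0,1],"fingers":1},{"dp":[0,0,0.006],"turn":[0,0,1],"fingers":1},{"dp":[0,0,0.006],"turn":[0,0,1],"fingers":1},{"dp":[0,0,0.006],"turn":[0,0,1],"fingers":1}])

```text
clock: 13.37
eef_pos: [498.3, -43.7, 44.0]
tcp_rot: [-3.141, -0.0, -1.213]
contact_force: [-2.2, 2.3, 5.4]
opening: 0.427
grasp_force: 69.3
```

```bash
python3 -c "
from h import *
st()
plan([497.7,-43.8,92],-1.208,[562,-14,170],-1.208+np.radians(60),10,0.25)"
```

```text
13.37 [498.3 -43.7  44. ] [-3.141 -0.    -1.213] F [-2.2  2.3  5.4] M [0.221 0.42  0.299] q [-0.09  0.38  2.03  0.    0.73  2.69] 0.427 69.3
[{"dp": [-0.01, -0.18, -0.19], "turn": [0, 0, -1.0], "fingers": 0.25}, {"dp": [0.0, -0.17, -0.2], "turn": [0, 0, -1.0], "fingers": 0.25}, {"dp": [0.03, -0.18, -0.2], "turn": [0, 0, -1.0], "fingers": 0.25}, {"dp": [0.04, -0.17, -0.19], "turn": [0, 0, -1.0], "fingers": 0.25}, {"dp": [0.06, -0.17, -0.2], "turn": [0, 0, -1.0], "fingers": 0.25}]
[{"dp": [0.08, -0.16, -0.19], "turn": [0, 0, -1.0], "fingers": 0.25}, {"dp": [0.09, -0.15, -0.2], "turn": [0, 0, -1.0], "fingers": 0.25}, {"dp": [0.11, -0.14, -0.19], "turn": [0, 0, -1.0], "fingers": 0.25}, {"dp": [0.12, -0.13, -0.2], "turn": [0, 0, -1.0], "fingers": 0.25}, {"dp": [0.14, -0.11, -0.19], "turn": [0, 0, -1.0], "fingers": 0.25}]
```

play_rows(rows=[{"dp":[0,0,0],"turn":[0,0,0],"fingers":0.25},{"dp":[0,0,0],"turn":[0,0,0],"fingers":0.25},{"dp":[0,0,0],"turn":[0,0,0],"fingers":0.25},{"dp":[0,0,-0.6],"turn":[0,0,0],"fingers":0.25},{"dp":[0,0,-0.6],"turn":[0,0,0],"fingers":0.25}])

```text
clock: 13.78
eef_pos: [496.8, -43.9, 90.5]
tcp_rot: [3.139, 0.001, -1.206]
contact_force: [0.9, 0.3, 0.1]
opening: 0.751
grasp_force: 0.0
```

play_rows(rows=[{"dp":[-0.01,-0.18,-0.2],"turn":[0,0,-1.0],"fingers":0.25},{"dp":[0.0,-0.17,-0.2],"turn":[0,0,-1.0],"fingers":0.25},{"dp":[0.03,-0.18,-0.2],"turn":[0,0,-1.0],"fingers":0.25},{"dp":[0.04,-0.17,-0.2],"turn":[0,0,-1.0],"fingers":0.25},{"dp":[0.06,-0.17,-0.2],"turn":[0,0,-1.0],"fingers":0.25}])

```text
clock: 14.2
eef_pos: [530.5, -28.9, 131.6]
tcp_rot: [-3.141, -0.0, -0.678]
contact_force: [-0.1, -0.7, -0.6]
opening: 0.748
grasp_force: 0.0
```

play_rows(rows=[{"dp":[0.08,-0.16,-0.2],"turn":[0,0,-1.0],"fingers":0.25},{"dp":[0.09,-0.15,-0.2],"turn":[0,0,-1.0],"fingers":0.25},{"dp":[0.11,-0.14,-0.2],"turn":[0,0,-1.0],"fingers":0.25},{"dp":[0.12,-0.13,-0.2],"turn":[0,0,-1.0],"fingers":0.25},{"dp":[0.14,-0.11,-0.2],"turn":[0,0,-1.0],"fingers":0.25}])

```text
clock: 14.62
eef_pos: [562.7, -14.0, 171.4]
tcp_rot: [-3.142, -0.0, -0.154]
contact_force: [-0.4, -0.4, 0.3]
opening: 0.751
grasp_force: 0.0
```

play_rows(rows=[{"dp":[0,0,0],"turn":[0,0,-1],"fingers":0.25},{"dp":[0,0,0],"turn":[0,0,-1],"fingers":0.25},{"dp":[0,0,0],"turn":[0,0,-1],"fingers":0.25},{"dp":[0,0,0],"turn":[0,0,-1],"fingers":0.25},{"dp":[0,0,0],"turn":[0,0,-1],"fingers":0.25}])

```text
clock: 15.03
eef_pos: [562.5, -14.2, 171.0]
tcp_rot: [3.141, -0.0, 0.37]
contact_force: [0.2, -0.2, 0.5]
opening: 0.755
grasp_force: 0.0
```

play_rows(rows=[{"dp":[0,0,0],"turn":[0,0,-1],"fingers":0.25},{"dp":[0,0,0],"turn":[0,0,-1],"fingers":0.25},{"dp":[0,0,0],"turn":[0,0,-1],"fingers":0.25},{"dp":[0,0,0],"turn":[0,0,-1],"fingers":0.25},{"dp":[0,0,0],"turn":[0,0,-1],"fingers":0.25}])

```text
clock: 15.45
eef_pos: [562.4, -14.2, 171.0]
tcp_rot: [3.141, -0.0, 0.893]
contact_force: [0.3, -0.1, 0.6]
opening: 0.753
grasp_force: 0.0
```

play_rows(rows=[{"dp":[0,0,0],"turn":[0,0,-1],"fingers":0.25},{"dp":[0,0,0],"turn":[0,0,-1],"fingers":0.25},{"dp":[0,0,0],"turn":[0,0,-1],"fingers":0.25},{"dp":[0,0,0],"turn":[0,0,-1],"fingers":0.25},{"dp":[0,0,0],"turn":[0,0,-1],"fingers":0.25}])

```text
clock: 15.87
eef_pos: [562.4, -14.2, 171.0]
tcp_rot: [3.141, 0.0, 1.417]
contact_force: [-0.0, 0.3, 0.4]
opening: 0.75
grasp_force: 0.0
```

play_rows(rows=[{"dp":[0,0,0],"turn":[0,0,-1],"fingers":0.25},{"dp":[0,0,0],"turn":[0,0,-1],"fingers":0.25},{"dp":[0,0,0],"turn":[0,0,-1],"fingers":0.25},{"dp":[0,0,0],"turn":[0,0,-1],"fingers":0.25},{"dp":[0,0,0],"turn":[0,0,-1],"fingers":0.25}])

```text
clock: 16.28
eef_pos: [562.4, -14.2, 171.0]
tcp_rot: [3.141, 0.0, 1.94]
contact_force: [0.7, 0.1, -0.8]
opening: 0.75
grasp_force: 0.0
```

play_rows(rows=[{"dp":[0,0,0],"turn":[0,0,-1],"fingers":0.25},{"dp":[0,0,0],"turn":[0,0,-1],"fingers":0.25},{"dp":[0,0,0],"turn":[0,0,-1],"fingers":0.25},{"dp":[0,0,0],"turn":[0,0,-1],"fingers":0.25},{"dp":[0,0,0],"turn":[0,0,-1],"fingers":0.25}])

```text
clock: 16.7
eef_pos: [562.4, -14.2, 171.0]
tcp_rot: [3.142, 0.0, 2.464]
contact_force: [-0.5, 0.0, -0.6]
opening: 0.75
grasp_force: 0.0
```

play_rows(rows=[{"dp":[0,0,0],"turn":[0,0,-1],"fingers":0.25},{"dp":[0,0,0],"turn":[0,0,-1],"fingers":0.25},{"dp":[0,0,0],"turn":[0,0,-1],"fingers":0.25},{"dp":[0,0,0],"turn":[0,0,-1],"fingers":0.25},{"dp":[0,0,0],"turn":[0,0,-1],"fingers":0.25}])

```text
clock: 17.12
eef_pos: [562.4, -14.2, 171.0]
tcp_rot: [-3.142, 0.0, 2.988]
contact_force: [0.6, -0.8, -0.2]
opening: 0.748
grasp_force: 0.0
```

Run:
```python
import re
t=open('h.py').read()
t=t.replace("j=1+np.argmax(stt[1:,4])","\n        if nc<2: print(i+1,'no cap',k.round(1)); continue\n        j=1+np.argmax(stt[1:,4])").replace("g<70","g<95").replace("g>120","g>130").replace(",28,255",",25,255")
open('h.py','w').write(t)
from h import *
r.grab_frame("top"); s=st(); look((99.4,)*4)
im=r.grab_frame("wrist")["pixels"][:,:,::-1]; cv2.imwrite("pics/w4.png",cv2.resize(im[80:310,180:480],None,fx=2.6,fy=2.6,interpolation=cv2.INTER_CUBIC))
plan(s['eef_pos'],2.98,[533.3,49.8,92],2.98,4,.25)
```

```text
17.17 [562.4 -14.2 171. ] [3.142 0.    2.995] F [0.5 1.  0.1] M [-0.016 -0.04   0.019] q [-0.03  0.29  1.8  -0.    1.05 -1.45] 0.749 0.0
1 blob [533.9  49.1] r 24.1 cap [533.7  49.1] 6.4 ptr len 16.4 cw ang deg 92.0
2 blob [629.9  15.2] r 24.9 cap [627.5  14. ] 5.6 ptr len 16.1 cw ang deg 89.0
3 blob [593.4 -81.2] r 25.0 cap [589.5 -79.7] 3.0 ptr len 7.6 cw ang deg -23.0
4 blob [498.2 -44.6] r 24.3 cap [498.6 -44.8] 6.6 ptr len 16.5 cw ang deg 86.0
fit [563.8 -15.4] -0.3583 [[534.5, 49.0], [628.2, 13.9], [593.1, -79.7], [499.5, -44.7]] [[-0.7, 0.1], [1.7, 1.2], [0.2, -1.5], [-1.3, 0.1]]
[{"dp": [0.24, 0.37, 0.49], "turn": [0, 0, -0.0], "fingers": 0.25}, {"dp": [0.25, 0.36, 0.5], "turn": [0, 0, -0.0], "fingers": 0.25}, {"dp": [0.24, 0.37, 0.49], "turn": [0, 0, -0.0], "fingers": 0.25}, {"dp": [0.25, 0.36, 0.5], "turn": [0, 0, -0.0], "fingers": 0.25}]
```

View pics/w4.png

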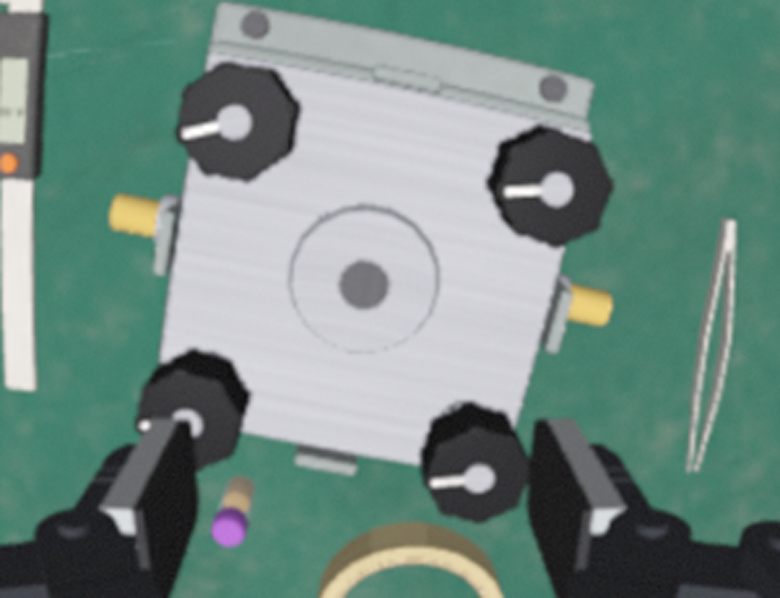

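The wrist picture (2.6x crop) shows pointers at about k1 92°, k2 89° and k4 86° clockwise, and k3 looks similar. That puts the knobs at roughly 1.15–1.24 rad, with the cover level. Round 2 starts at knob 1.

play_rows(rows=[{"dp":[0.24,0.37,0.49],"turn":[0,0,0],"fingers":0.25},{"dp":[0.25,0.36,0.5],"turn":[0,0,0],"fingers":0.25},{"dp":[0.24,0.37,0.49],"turn":[0,0,0],"fingers":0.25},{"dp":[0.25,0.36,0.5],"turn":[0,0,0],"fingers":0.25},{"dp":[0,0,0.5],"turn":[0,0,0],"fingers":0.25}])

```text
clock: 17.68
eef_pos: [531.7, 51.7, 70.9]
tcp_rot: [3.141, -0.001, 2.978]
contact_force: [-0.1, 0.6, -1.3]
opening: 0.747
grasp_force: 0.0
```

play_rows(rows=[{"dp":[0,0,0.45],"turn":[0,0,0],"fingers":0.25},{"dp":[0,0,0.25],"turn":[0,0,0],"fingers":0.25},{"dp":[0,0,0],"turn":[0,0,0],"fingers":0.25}])

```text
clock: 17.93
eef_pos: [531.7, 49.7, 41.8]
tcp_rot: [-3.141, -0.003, 2.978]
contact_force: [0.2, -0.0, -0.3]
opening: 0.749
grasp_force: 0.0
```

play_rows(rows=[{"dp":[0,0,0],"turn":[0,0,0],"fingers":1},{"dp":[0,0,0],"turn":[0,0,0],"fingers":1},{"dp":[0,0,0],"turn":[0,0,0],"fingers":1},{"dp":[0,0,0],"turn":[0,0,0],"fingers":1}])

```text
clock: 18.27
eef_pos: [534.2, 50.4, 45.2]
tcp_rot: [3.14, 0.002, 2.979]
contact_force: [-0.2, 4.8, 3.5]
opening: 0.421
grasp_force: 69.6
```

```bash
python3 -c "
from h import *
st()"
```

```text
18.27 [534.2  50.4  45.2] [3.140e+00 2.000e-03 2.979e+00] F [-0.2  4.8  3.5] M [0.763 0.214 0.054] q [ 0.09  0.43  1.95  0.    0.77 -1.32] 0.421 69.6
```

play_rows(rows=[{"dp":[0,0,0.006],"turn":[0,0,1],"fingers":1},{"dp":[0,0,0.006],"turn":[0,0,1],"fingers":1},{"dp":[0,0,0.006],"turn":[0,0,1],"fingers":1}])

```text
clock: 18.52
eef_pos: [534.1, 50.2, 44.5]
tcp_rot: [3.14, 0.002, 2.66]
contact_force: [-1.8, 3.9, 3.5]
opening: 0.426
grasp_force: 69.4
```

```bash
python3 -c "
from h import *
st()"
```

```text
18.52 [534.1  50.2  44.5] [3.14e+00 2.00e-03 2.66e+00] F [-1.8  3.9  3.5] M [0.551 0.242 0.341] q [ 0.09  0.43  1.95  0.    0.76 -1.  ] 0.426 69.4
```

play_rows(rows=[{"dp":[0,0,0.006],"turn":[0,0,1],"fingers":1}])

```text
clock: 18.6
eef_pos: [534.1, 50.1, 44.2]
tcp_rot: [3.14, 0.001, 2.556]
contact_force: [-0.9, 3.3, 5.0]
opening: 0.423
grasp_force: 69.4
```

```bash
python3 -c "
from h import *
st()"
```

```text
18.6 [534.1  50.1  44.2] [3.140e+00 1.000e-03 2.556e+00] F [-0.9  3.3  5. ] M [0.507 0.288 0.321] q [ 0.09  0.43  1.95  0.    0.76 -0.89] 0.423 69.4
```

play_rows(rows=[{"dp":[0,0,0.006],"turn":[0,0,1],"fingers":1}])

```text
clock: 18.68
eef_pos: [534.0, 50.1, 44.0]
tcp_rot: [3.14, 0.001, 2.451]
contact_force: [-2.1, 2.6, 4.7]
opening: 0.421
grasp_force: 69.4
```

```bash
python3 -c "
from h import *
st()"
```

```text
18.68 [534.   50.1  44. ] [3.140e+00 1.000e-03 2.451e+00] F [-2.1  2.6  4.7] M [0.436 0.279 0.307] q [ 0.09  0.43  1.95  0.    0.76 -0.79] 0.421 69.4
```

play_rows(rows=[{"dp":[0,0,0.006],"turn":[0,0,1],"fingers":1}])

```text
clock: 18.77
eef_pos: [533.9, 50.0, 43.7]
tcp_rot: [3.14, 0.001, 2.346]
contact_force: [-2.0, 2.5, 5.0]
opening: 0.425
grasp_force: 69.4
```

```bash
python3 -c "
from h import *
st()"
```

```text
18.77 [533.9  50.   43.7] [3.140e+00 1.000e-03 2.346e+00] F [-2.   2.5  5. ] M [0.408 0.358 0.321] q [ 0.09  0.43  1.95  0.    0.76 -0.69] 0.425 69.4
```

play_rows(rows=[{"dp":[0,0,0.006],"turn":[0,0,1],"fingers":1}])

```text
clock: 18.85
eef_pos: [533.9, 50.0, 43.5]
tcp_rot: [3.14, 0.001, 2.242]
contact_force: [-1.6, 3.1, 3.9]
opening: 0.421
grasp_force: 69.4
```

```bash
python3 -c "
from h import *
st()
y=2.979-np.radians(42)
plan([533.3,49.8,90],y,[*KN[2],90],y,4)
y-=np.radians(42)
plan([*KN[2],90],y,[*KN[1],90],y,3)
y-=np.radians(42)
plan([*KN[1],90],y,[*KN[3],90],y,4)
y-=np.radians(42)
print(y)
"
```

```text
18.85 [533.9  50.   43.5] [3.140e+00 1.000e-03 2.242e+00] F [-1.6  3.1  3.9] M [0.373 0.306 0.302] q [ 0.09  0.43  1.95  0.    0.76 -0.58] 0.421 69.4
[{"dp": [-0.86, -0.22, -0.0], "turn": [0, 0, -0.0], "fingers": 0.0}, {"dp": [-0.85, -0.22, -0.0], "turn": [0, 0, -0.0], "fingers": 0.0}, {"dp": [-0.86, -0.22, -0.0], "turn": [0, 0, -0.0], "fingers": 0.0}, {"dp": [-0.85, -0.23, -0.0], "turn": [0, 0, -0.0], "fingers": 0.0}]
[{"dp": [0.79, 0.25, -0.0], "turn": [0, 0, -0.0], "fingers": 0.0}, {"dp": [0.8, 0.25, -0.0], "turn": [0, 0, -0.0], "fingers": 0.0}, {"dp": [0.79, 0.25, -0.0], "turn": [0, 0, -0.0], "fingers": 0.0}]
[{"dp": [-0.83, -0.31, -0.0], "turn": [0, 0, -0.0], "fingers": 0.0}, {"dp": [-0.83, -0.31, -0.0], "turn": [0, 0, -0.0], "fingers": 0.0}, {"dp": [-0.82, -0.31, -0.0], "turn": [0, 0, -0.0], "fingers": 0.0}, {"dp": [-0.83, -0.31, -0.0], "turn": [0, 0, -0.0], "fingers": 0.0}]
0.04684685664952615
```

play_rows(rows=[{"dp":[0,0,0],"turn":[0,0,0],"fingers":0.25},{"dp":[0,0,0],"turn":[0,0,0],"fingers":0.25},{"dp":[0,0,0],"turn":[0,0,0],"fingers":0.25},{"dp":[0,0,-0.6],"turn":[0,0,0],"fingers":0.25},{"dp":[0,0,-0.6],"turn":[0,0,0],"fingers":0.25}])

```text
clock: 19.27
eef_pos: [531.9, 49.5, 89.6]
tcp_rot: [-3.139, -0.002, 2.249]
contact_force: [-0.1, -0.0, -1.1]
opening: 0.75
grasp_force: 0.0
```

play_rows(rows=[{"dp":[-0.86,-0.22,0],"turn":[0,0,0],"fingers":0.25},{"dp":[-0.85,-0.22,0],"turn":[0,0,0],"fingers":0.25},{"dp":[-0.86,-0.22,0],"turn":[0,0,0],"fingers":0.25},{"dp":[-0.85,-0.22,0],"turn":[0,0,0],"fingers":0.25},{"dp":[0,0,0.05],"turn":[0,0,0],"fingers":0.25}])

```text
clock: 19.68
eef_pos: [594.6, -84.1, 89.1]
tcp_rot: [3.14, 0.004, 2.247]
contact_force: [0.3, -0.0, 0.5]
opening: 0.75
grasp_force: 0.0
```

play_rows(rows=[{"dp":[0,0,0.5],"turn":[0,0,0],"fingers":0.25},{"dp":[0,0,0.4],"turn":[0,0,0],"fingers":0.25},{"dp":[0,0,0.2],"turn":[0,0,0],"fingers":0.25},{"dp":[0,0,0],"turn":[0,0,0],"fingers":0.25}])

```text
clock: 20.02
eef_pos: [589.6, -78.6, 42.2]
tcp_rot: [-3.139, -0.002, 2.248]
contact_force: [-0.6, 0.8, 0.6]
opening: 0.752
grasp_force: 0.0
```

play_rows(rows=[{"dp":[0,0,0],"turn":[0,0,0],"fingers":1},{"dp":[0,0,0],"turn":[0,0,0],"fingers":1},{"dp":[0,0,0],"turn":[0,0,0],"fingers":1},{"dp":[0,0,0],"turn":[0,0,0],"fingers":1}])

```text
clock: 20.35
eef_pos: [592.1, -78.7, 45.3]
tcp_rot: [3.14, 0.001, 2.247]
contact_force: [-0.0, 2.0, 5.1]
opening: 0.42
grasp_force: 69.9
```

play_rows(rows=[{"dp":[0,0,0.006],"turn":[0,0,1],"fingers":1},{"dp":[0,0,0.006],"turn":[0,0,1],"fingers":1},{"dp":[0,0,0.006],"turn":[0,0,1],"fingers":1},{"dp":[0,0,0.006],"turn":[0,0,1],"fingers":1}])

```text
clock: 20.68
eef_pos: [591.9, -78.9, 44.3]
tcp_rot: [3.14, 0.001, 1.824]
contact_force: [-1.5, 1.0, 5.3]
opening: 0.426
grasp_force: 69.7
```

```bash
python3 -c "
from h import *
st()"
```

```text
20.68 [591.9 -78.9  44.3] [3.140e+00 1.000e-03 1.824e+00] F [-1.5  1.   5.3] M [0.157 0.295 0.337] q [-0.13  0.5   1.81 -0.    0.82 -0.39] 0.426 69.7
```

play_rows(rows=[{"dp":[0,0,0.006],"turn":[0,0,1],"fingers":1},{"dp":[0,0,0.006],"turn":[0,0,1],"fingers":1},{"dp":[0,0,0.006],"turn":[0,0,1],"fingers":1}])

```text
clock: 20.93
eef_pos: [591.7, -78.9, 43.6]
tcp_rot: [3.14, 0.0, 1.51]
contact_force: [-1.9, 1.4, 6.4]
opening: 0.424
grasp_force: 69.7
```

```bash
python3 -c "
from h import *
st()"
```

```text
20.93 [591.7 -78.9  43.6] [3.14 0.   1.51] F [-1.9  1.4  6.4] M [0.196 0.321 0.324] q [-0.13  0.5   1.82 -0.    0.82 -0.07] 0.424 69.7
```

Free running. Next is knob 2, then knob 4.

play_rows(rows=[{"dp":[0,0,0],"turn":[0,0,0],"fingers":0.25},{"dp":[0,0,0],"turn":[0,0,0],"fingers":0.25},{"dp":[0,0,0],"turn":[0,0,0],"fingers":0.25},{"dp":[0,0,-0.6],"turn":[0,0,0],"fingers":0.25},{"dp":[0,0,-0.6],"turn":[0,0,0],"fingers":0.25}])

```text
clock: 21.35
eef_pos: [589.9, -78.8, 89.6]
tcp_rot: [-3.138, -0.0, 1.516]
contact_force: [0.5, -0.7, 0.4]
opening: 0.749
grasp_force: 0.0
```

play_rows(rows=[{"dp":[0.79,0.25,0],"turn":[0,0,0],"fingers":0.25},{"dp":[0.8,0.25,0],"turn":[0,0,0],"fingers":0.25},{"dp":[0.79,0.25,0],"turn":[0,0,0],"fingers":0.25},{"dp":[0,0,0.05],"turn":[0,0,0],"fingers":0.25},{"dp":[0,0,0.5],"turn":[0,0,0],"fingers":0.25}])

```text
clock: 21.77
eef_pos: [629.9, 16.2, 71.3]
tcp_rot: [3.135, -0.001, 1.519]
contact_force: [0.8, -0.5, -0.1]
opening: 0.746
grasp_force: 0.0
```

play_rows(rows=[{"dp":[0,0,0.4],"turn":[0,0,0],"fingers":0.25},{"dp":[0,0,0.18],"turn":[0,0,0],"fingers":0.25},{"dp":[0,0,0],"turn":[0,0,0],"fingers":0.25}])

```text
clock: 22.02
eef_pos: [625.0, 14.2, 43.3]
tcp_rot: [-3.138, 0.0, 1.515]
contact_force: [-1.2, -0.1, -0.3]
opening: 0.754
grasp_force: 0.0
```

play_rows(rows=[{"dp":[0,0,0],"turn":[0,0,0],"fingers":1},{"dp":[0,0,0],"turn":[0,0,0],"fingers":1},{"dp":[0,0,0],"turn":[0,0,0],"fingers":1},{"dp":[0,0,0],"turn":[0,0,0],"fingers":1}])

```text
clock: 22.35
eef_pos: [626.9, 14.2, 46.4]
tcp_rot: [3.141, -0.0, 1.514]
contact_force: [-2.8, -0.9, 6.7]
opening: 0.426
grasp_force: 69.9
```

play_rows(rows=[{"dp":[0,0,0.006],"turn":[0,0,1],"fingers":1},{"dp":[0,0,0.006],"turn":[0,0,1],"fingers":1},{"dp":[0,0,0.006],"turn":[0,0,1],"fingers":1},{"dp":[0,0,0.006],"turn":[0,0,1],"fingers":1}])

```text
clock: 22.68
eef_pos: [626.5, 14.2, 45.4]
tcp_rot: [3.141, 0.0, 1.09]
contact_force: [-4.1, -0.2, 8.5]
opening: 0.422
grasp_force: 69.9
```

```bash
python3 -c "
from h import *
st()"
```

```text
22.68 [626.5  14.2  45.4] [3.141 0.    1.09 ] F [-4.1 -0.2  8.5] M [0.034 0.805 0.271] q [ 0.02  0.54  1.75 -0.    0.86  0.5 ] 0.422 69.9
```

play_rows(rows=[{"dp":[0,0,0.006],"turn":[0,0,1],"fingers":1},{"dp":[0,0,0.006],"turn":[0,0,1],"fingers":1},{"dp":[0,0,0.006],"turn":[0,0,1],"fingers":1}])

```text
clock: 22.93
eef_pos: [626.2, 14.5, 44.7]
tcp_rot: [-3.141, 0.0, 0.776]
contact_force: [-5.5, 1.2, 8.4]
opening: 0.421
grasp_force: 69.9
```

```bash
python3 -c "
from h import *
st()"
```

```text
22.93 [626.2  14.5  44.7] [-3.141  0.     0.776] F [-5.5  1.2  8.4] M [0.219 0.954 0.301] q [0.02 0.54 1.75 0.   0.86 0.82] 0.421 69.9
```

play_rows(rows=[{"dp":[0,0,0],"turn":[0,0,0],"fingers":0.25},{"dp":[0,0,0],"turn":[0,0,0],"fingers":0.25},{"dp":[0,0,0],"turn":[0,0,0],"fingers":0.25},{"dp":[0,0,-0.6],"turn":[0,0,0],"fingers":0.25},{"dp":[0,0,-0.6],"turn":[0,0,0],"fingers":0.25}])

```text
clock: 23.35
eef_pos: [625.5, 14.3, 90.7]
tcp_rot: [-3.14, 0.002, 0.783]
contact_force: [1.1, -0.1, 0.4]
opening: 0.749
grasp_force: 0.0
```

play_rows(rows=[{"dp":[-0.83,-0.31,0],"turn":[0,0,0],"fingers":0.25},{"dp":[-0.83,-0.31,0],"turn":[0,0,0],"fingers":0.25},{"dp":[-0.82,-0.31,0],"turn":[0,0,0],"fingers":0.25},{"dp":[-0.83,-0.31,0],"turn":[0,0,0],"fingers":0.25},{"dp":[0,0,0.05],"turn":[0,0,0],"fingers":0.25}])

```text
clock: 23.77
eef_pos: [491.2, -45.0, 88.9]
tcp_rot: [-3.138, 0.004, 0.782]
contact_force: [0.4, 0.2, -1.1]
opening: 0.753
grasp_force: 0.0
```

play_rows(rows=[{"dp":[0,0,0.5],"turn":[0,0,0],"fingers":0.25},{"dp":[0,0,0.4],"turn":[0,0,0],"fingers":0.25},{"dp":[0,0,0.18],"turn":[0,0,0],"fingers":0.25},{"dp":[0,0,0],"turn":[0,0,0],"fingers":0.25}])

```text
clock: 24.1
eef_pos: [496.7, -43.5, 45.0]
tcp_rot: [-3.14, 0.002, 0.782]
contact_force: [-0.4, 0.4, 1.1]
opening: 0.752
grasp_force: 0.0
```

play_rows(rows=[{"dp":[0,0,0],"turn":[0,0,0],"fingers":1},{"dp":[0,0,0],"turn":[0,0,0],"fingers":1},{"dp":[0,0,0],"turn":[0,0,0],"fingers":1},{"dp":[0,0,0],"turn":[0,0,0],"fingers":1}])

```text
clock: 24.43
eef_pos: [498.0, -43.2, 47.3]
tcp_rot: [3.141, -0.001, 0.781]
contact_force: [-3.6, 2.5, 6.2]
opening: 0.426
grasp_force: 69.4
```

```bash
python3 -c "
from h import *
st()"
```

```text
24.43 [498.  -43.2  47.3] [ 3.141e+00 -1.000e-03  7.810e-01] F [-3.6  2.5  6.2] M [ 0.352  0.417 -0.006] q [-0.09  0.38  2.02  0.    0.74  0.7 ] 0.426 69.4
```

play_rows(rows=[{"dp":[0,0,0.006],"turn":[0,0,1],"fingers":1},{"dp":[0,0,0.006],"turn":[0,0,1],"fingers":1},{"dp":[0,0,0.006],"turn":[0,0,1],"fingers":1},{"dp":[0,0,0.006],"turn":[0,0,1],"fingers":1}])

```text
clock: 24.77
eef_pos: [498.0, -43.1, 46.4]
tcp_rot: [-3.142, -0.001, 0.358]
contact_force: [-3.3, 2.6, 5.3]
opening: 0.425
grasp_force: 69.2
```

```bash
python3 -c "
from h import *
st()"
```

```text
24.77 [498.  -43.1  46.4] [-3.142e+00 -1.000e-03  3.580e-01] F [-3.3  2.6  5.3] M [0.52  0.394 0.285] q [-0.09  0.38  2.02  0.    0.74  1.12] 0.425 69.2
```

play_rows(rows=[{"dp":[0,0,0.006],"turn":[0,0,1],"fingers":1},{"dp":[0,0,0.006],"turn":[0,0,1],"fingers":1},{"dp":[0,0,0.006],"turn":[0,0,1],"fingers":1}])

```text
clock: 25.02
eef_pos: [497.9, -43.1, 45.6]
tcp_rot: [-3.141, -0.001, 0.043]
contact_force: [-2.7, 4.5, 5.3]
opening: 0.421
grasp_force: 69.2
```

```bash
python3 -c "
from h import *
s=st(); y=s['tcp_rot'][2]
plan([497.7,-43.8,92],y,[533.3,49.8,92],y+np.radians(90),15,0.25)"
```

```text
25.02 [497.9 -43.1  45.6] [-3.141e+00 -1.000e-03  4.300e-02] F [-2.7  4.5  5.3] M [0.656 0.396 0.237] q [-0.09  0.38  2.03  0.    0.73  1.44] 0.421 69.2
[{"dp": [0.07, -0.15, -0.0], "turn": [0, 0, -1.0], "fingers": 0.25}, {"dp": [0.08, -0.15, -0.0], "turn": [0, 0, -1.0], "fingers": 0.25}, {"dp": [0.09, -0.14, -0.0], "turn": [0, 0, -1.0], "fingers": 0.25}, {"dp": [0.11, -0.12, -0.0], "turn": [0, 0, -1.0], "fingers": 0.25}, {"dp": [0.13, -0.11, -0.0], "turn": [0, 0, -1.0], "fingers": 0.25}]
[{"dp": [0.13, -0.1, -0.0], "turn": [0, 0, -1.0], "fingers": 0.25}, {"dp": [0.14, -0.09, -0.0], "turn": [0, 0, -1.0], "fingers": 0.25}, {"dp": [0.16, -0.07, -0.0], "turn": [0, 0, -1.0], "fingers": 0.25}, {"dp": [0.15, -0.05, -0.0], "turn": [0, 0, -1.0], "fingers": 0.25}, {"dp": [0.17, -0.04, -0.0], "turn": [0, 0, -1.0], "fingers": 0.25}]
[{"dp": [0.16, -0.02, -0.0], "turn": [0, 0, -1.0], "fingers": 0.25}, {"dp": [0.17, 0.0, -0.0], "turn": [0, 0, -1.0], "fingers": 0.25}, {"dp": [0.17, 0.02, -0.0], "turn": [0, 0, -1.0], "fingers": 0.25}, {"dp": [0.16, 0.03, -0.0], "turn": [0, 0, -1.0], "fingers": 0.25}, {"dp": [0.16, 0.05, -0.0], "turn": [0, 0, -1.0], "fingers": 0.25}]
```

play_rows(rows=[{"dp":[0,0,0],"turn":[0,0,0],"fingers":0.25},{"dp":[0,0,0],"turn":[0,0,0],"fingers":0.25},{"dp":[0,0,0],"turn":[0,0,0],"fingers":0.25},{"dp":[0,0,-0.6],"turn":[0,0,0],"fingers":0.25},{"dp":[0,0,-0.6],"turn":[0,0,0],"fingers":0.25}])

```text
clock: 25.43
eef_pos: [496.6, -43.5, 92.3]
tcp_rot: [-3.141, 0.003, 0.05]
contact_force: [0.6, 0.3, -0.0]
opening: 0.753
grasp_force: 0.0
```

play_rows(rows=[{"dp":[0.07,-0.15,0],"turn":[0,0,-1.0],"fingers":0.25},{"dp":[0.08,-0.15,0],"turn":[0,0,-1.0],"fingers":0.25},{"dp":[0.09,-0.14,0],"turn":[0,0,-1.0],"fingers":0.25},{"dp":[0.11,-0.12,0],"turn":[0,0,-1.0],"fingers":0.25},{"dp":[0.13,-0.11,0],"turn":[0,0,-1.0],"fingers":0.25}])

```text
clock: 25.85
eef_pos: [509.9, -12.2, 92.9]
tcp_rot: [3.141, -0.001, 0.579]
contact_force: [0.1, -0.1, 0.1]
opening: 0.75
grasp_force: 0.0
```

play_rows(rows=[{"dp":[0.13,-0.1,0],"turn":[0,0,-1.0],"fingers":0.25},{"dp":[0.14,-0.09,0],"turn":[0,0,-1.0],"fingers":0.25},{"dp":[0.16,-0.07,0],"turn":[0,0,-1.0],"fingers":0.25},{"dp":[0.15,-0.05,0],"turn":[0,0,-1.0],"fingers":0.25},{"dp":[0.17,-0.04,0],"turn":[0,0,-1.0],"fingers":0.25}])

```text
clock: 26.27
eef_pos: [521.4, 19.3, 92.7]
tcp_rot: [3.141, -0.0, 1.103]
contact_force: [-0.3, 0.4, 0.0]
opening: 0.75
grasp_force: 0.0
```

play_rows(rows=[{"dp":[0.16,-0.02,0],"turn":[0,0,-1.0],"fingers":0.25},{"dp":[0.17,0,0],"turn":[0,0,-1.0],"fingers":0.25},{"dp":[0.17,0.02,0],"turn":[0,0,-1.0],"fingers":0.25},{"dp":[0.16,0.03,0],"turn":[0,0,-1.0],"fingers":0.25},{"dp":[0.16,0.05,0],"turn":[0,0,-1.0],"fingers":0.25}])

```text
clock: 26.68
eef_pos: [533.3, 50.5, 92.7]
tcp_rot: [3.141, 0.0, 1.626]
contact_force: [1.5, -0.0, -0.5]
opening: 0.754
grasp_force: 0.0
```

play_rows(rows=[{"dp":[0,0,0.5],"turn":[0,0,0],"fingers":0.25},{"dp":[0,0,0.5],"turn":[0,0,0],"fingers":0.25},{"dp":[0,0,0.2],"turn":[0,0,0],"fingers":0.25},{"dp":[0,0,0],"turn":[0,0,0],"fingers":0.25}])

```text
clock: 27.02
eef_pos: [531.5, 50.0, 42.9]
tcp_rot: [-3.138, 0.0, 1.62]
contact_force: [-0.2, -0.0, -0.3]
opening: 0.748
grasp_force: 0.0
```

play_rows(rows=[{"dp":[0,0,0],"turn":[0,0,0],"fingers":1},{"dp":[0,0,0],"turn":[0,0,0],"fingers":1},{"dp":[0,0,0],"turn":[0,0,0],"fingers":1},{"dp":[0,0,0],"turn":[0,0,0],"fingers":1}])

```text
clock: 27.35
eef_pos: [533.5, 50.2, 45.8]
tcp_rot: [3.14, -0.0, 1.619]
contact_force: [-2.8, 0.1, 6.7]
opening: 0.421
grasp_force: 69.7
```

```bash
python3 -c "
from h import *
st()"
```

```text
27.35 [533.5  50.2  45.8] [ 3.14  -0.     1.619] F [-2.8  0.1  6.7] M [-0.096  0.429 -0.007] q [ 0.09  0.42  1.95 -0.    0.77  0.04] 0.421 69.7
```

play_rows(rows=[{"dp":[0,0,0.006],"turn":[0,0,1],"fingers":1}])

```text
clock: 27.43
eef_pos: [533.4, 50.2, 45.6]
tcp_rot: [3.14, -0.0, 1.516]
contact_force: [-2.5, -0.3, 6.7]
opening: 0.422
grasp_force: 69.6
```

```bash
python3 -c "
from h import *
st()"
```

```text
27.43 [533.4  50.2  45.6] [ 3.14  -0.     1.516] F [-2.5 -0.3  6.7] M [0.021 0.475 0.289] q [ 0.09  0.42  1.95 -0.    0.77  0.15] 0.422 69.6
```

play_rows(rows=[{"dp":[0,0,0.006],"turn":[0,0,1],"fingers":1}])

```text
clock: 27.52
eef_pos: [533.3, 50.2, 45.3]
tcp_rot: [3.14, -0.0, 1.405]
contact_force: [-3.5, -0.0, 6.6]
opening: 0.42
grasp_force: 69.6
```

```bash
python3 -c "
from h import *
st()"
```

```text
27.52 [533.3  50.2  45.3] [ 3.14  -0.     1.405] F [-3.5 -0.   6.6] M [0.029 0.472 0.352] q [ 0.09  0.42  1.95 -0.    0.77  0.26] 0.42 69.6
```

play_rows(rows=[{"dp":[0,0,0.006],"turn":[0,0,1],"fingers":1}])

```text
clock: 27.6
eef_pos: [533.3, 50.2, 45.1]
tcp_rot: [3.141, -0.0, 1.3]
contact_force: [-2.6, -0.3, 7.3]
opening: 0.425
grasp_force: 69.6
```

```bash
python3 -c "
from h import *
st()"
```

```text
27.6 [533.3  50.2  45.1] [ 3.141 -0.     1.3  ] F [-2.6 -0.3  7.3] M [0.016 0.566 0.332] q [ 0.09  0.43  1.95 -0.    0.77  0.36] 0.425 69.6
```

play_rows(rows=[{"dp":[0,0,0.006],"turn":[0,0,1],"fingers":1}])

```text
clock: 27.68
eef_pos: [533.3, 50.2, 44.9]
tcp_rot: [3.141, -0.0, 1.195]
contact_force: [-3.3, 0.3, 7.1]
opening: 0.422
grasp_force: 69.6
```

```bash
python3 -c "
from h import *
st()"
```

```text
27.68 [533.3  50.2  44.9] [ 3.141 -0.     1.195] F [-3.3  0.3  7.1] M [0.065 0.519 0.475] q [ 0.09  0.43  1.95 -0.    0.77  0.47] 0.422 69.6
```

play_rows(rows=[{"dp":[0,0,0.003],"turn":[0,0,0.5],"fingers":1}])

```text
clock: 27.77
eef_pos: [533.3, 50.3, 44.8]
tcp_rot: [3.141, -0.0, 1.142]
contact_force: [-3.3, 0.7, 7.5]
opening: 0.424
grasp_force: 69.6
```

```bash
python3 -c "
from h import *
st()"
```

```text
27.77 [533.3  50.3  44.8] [ 3.141 -0.     1.142] F [-3.3  0.7  7.5] M [0.045 0.526 0.501] q [ 0.09  0.43  1.95 -0.    0.77  0.52] 0.424 69.6
```

```bash
python3 -c "
from h import *
y=1.142
plan([533.3,49.8,90],y,[*KN[2],90],y,4)"
```

```text
[{"dp": [-0.58, 0.66, -0.0], "turn": [0, 0, -0.0], "fingers": 0.0}, {"dp": [-0.59, 0.67, -0.0], "turn": [0, 0, -0.0], "fingers": 0.0}, {"dp": [-0.58, 0.66, -0.0], "turn": [0, 0, -0.0], "fingers": 0.0}, {"dp": [-0.58, 0.67, -0.0], "turn": [0, 0, -0.0], "fingers": 0.0}]
```

play_rows(rows=[{"dp":[0,0,0],"turn":[0,0,0],"fingers":0.25},{"dp":[0,0,0],"turn":[0,0,0],"fingers":0.25},{"dp":[0,0,0],"turn":[0,0,0],"fingers":0.25},{"dp":[0,0,-0.6],"turn":[0,0,0],"fingers":0.25},{"dp":[0,0,-0.6],"turn":[0,0,0],"fingers":0.25}])

```text
clock: 28.18
eef_pos: [531.8, 50.1, 91.0]
tcp_rot: [-3.139, 0.001, 1.149]
contact_force: [1.1, 0.3, 0.4]
opening: 0.749
grasp_force: 0.0
```

play_rows(rows=[{"dp":[-0.58,0.66,0],"turn":[0,0,0],"fingers":0.25},{"dp":[-0.59,0.67,0],"turn":[0,0,0],"fingers":0.25},{"dp":[-0.58,0.66,0],"turn":[0,0,0],"fingers":0.25},{"dp":[-0.58,0.67,0],"turn":[0,0,0],"fingers":0.25},{"dp":[0,0,0.05],"turn":[0,0,0],"fingers":0.25}])

```text
clock: 28.6
eef_pos: [595.0, -83.5, 90.4]
tcp_rot: [3.137, 0.0, 1.146]
contact_force: [1.0, 0.6, -0.7]
opening: 0.746
grasp_force: 0.0
```

play_rows(rows=[{"dp":[0,0,0.5],"turn":[0,0,0],"fingers":0.25},{"dp":[0,0,0.4],"turn":[0,0,0],"fingers":0.25},{"dp":[0,0,0.22],"turn":[0,0,0],"fingers":0.25},{"dp":[0,0,0],"turn":[0,0,0],"fingers":0.25}])

```text
clock: 28.93
eef_pos: [589.9, -78.1, 42.7]
tcp_rot: [-3.138, 0.001, 1.148]
contact_force: [0.4, 0.9, 0.2]
opening: 0.752
grasp_force: 0.0
```

play_rows(rows=[{"dp":[0,0,0],"turn":[0,0,0],"fingers":1},{"dp":[0,0,0],"turn":[0,0,0],"fingers":1},{"dp":[0,0,0],"turn":[0,0,0],"fingers":1},{"dp":[0,0,0],"turn":[0,0,0],"fingers":1}])

```text
clock: 29.27
eef_pos: [591.8, -78.1, 46.0]
tcp_rot: [3.141, -0.0, 1.148]
contact_force: [-2.8, 1.3, 6.5]
opening: 0.418
grasp_force: 69.9
```

```bash
python3 -c "
from h import *
st()"
```

```text
29.27 [591.8 -78.1  46. ] [ 3.141 -0.     1.148] F [-2.8  1.3  6.5] M [0.323 0.51  0.018] q [-0.13  0.5   1.81  0.    0.83  0.29] 0.418 69.9
```

play_rows(rows=[{"dp":[0,0,0.006],"turn":[0,0,1],"fingers":1},{"dp":[0,0,0.006],"turn":[0,0,1],"fingers":1}])

```text
clock: 29.43
eef_pos: [591.8, -78.2, 45.5]
tcp_rot: [3.141, -0.0, 0.934]
contact_force: [-2.4, 2.1, 5.4]
opening: 0.419
grasp_force: 69.7
```

```bash
python3 -c "
from h import *
st()"
```

```text
29.43 [591.8 -78.2  45.5] [ 3.141 -0.     0.934] F [-2.4  2.1  5.4] M [0.325 0.541 0.343] q [-0.13  0.5   1.81  0.    0.83  0.5 ] 0.419 69.7
```

play_rows(rows=[{"dp":[0,0,0.006],"turn":[0,0,1],"fingers":1}])

```text
clock: 29.52
eef_pos: [591.8, -78.2, 45.2]
tcp_rot: [3.141, -0.0, 0.829]
contact_force: [-2.5, 0.6, 5.6]
opening: 0.421
grasp_force: 69.7
```

```bash
python3 -c "
from h import *
st()"
```

```text
29.52 [591.8 -78.2  45.2] [ 3.141 -0.     0.829] F [-2.5  0.6  5.6] M [0.273 0.478 0.393] q [-0.13  0.5   1.81  0.    0.83  0.61] 0.421 69.7
```

play_rows(rows=[{"dp":[0,0,0.003],"turn":[0,0,0.5],"fingers":1}])

```text
clock: 29.6
eef_pos: [591.9, -78.2, 45.1]
tcp_rot: [3.141, -0.001, 0.776]
contact_force: [-3.2, 1.4, 6.3]
opening: 0.419
grasp_force: 69.7
```

```bash
python3 -c "
from h import *
st()"
```

```text
29.6 [591.9 -78.2  45.1] [ 3.141e+00 -1.000e-03  7.760e-01] F [-3.2  1.4  6.3] M [0.319 0.481 0.391] q [-0.13  0.5   1.81 -0.    0.83  0.66] 0.419 69.7
```

play_rows(rows=[{"dp":[0,0,0.003],"turn":[0,0,0.5],"fingers":1}])

```text
clock: 29.68
eef_pos: [591.9, -78.2, 45.0]
tcp_rot: [3.141, -0.001, 0.727]
contact_force: [-3.3, 1.2, 5.5]
opening: 0.422
grasp_force: 69.7
```

```bash
python3 -c "
from h import *
st()"
```

```text
29.68 [591.9 -78.2  45. ] [ 3.141e+00 -1.000e-03  7.270e-01] F [-3.3  1.2  5.5] M [0.261 0.531 0.493] q [-0.13  0.5   1.81 -0.    0.83  0.71] 0.422 69.7
```

```bash
python3 -c "
from h import *
y=.727
plan([*KN[2],90],y,[*KN[1],90],y,3)"
```

```text
[{"dp": [0.74, -0.39, -0.0], "turn": [0, 0, -0.0], "fingers": 0.0}, {"dp": [0.74, -0.38, -0.0], "turn": [0, 0, -0.0], "fingers": 0.0}, {"dp": [0.73, -0.39, -0.0], "turn": [0, 0, -0.0], "fingers": 0.0}]
```

play_rows(rows=[{"dp":[0,0,0],"turn":[0,0,0],"fingers":0.25},{"dp":[0,0,0],"turn":[0,0,0],"fingers":0.25},{"dp":[0,0,0],"turn":[0,0,0],"fingers":0.25},{"dp":[0,0,-0.6],"turn":[0,0,0],"fingers":0.25},{"dp":[0,0,-0.6],"turn":[0,0,0],"fingers":0.25}])

```text
clock: 30.1
eef_pos: [590.5, -78.3, 91.1]
tcp_rot: [-3.139, 0.002, 0.73]
contact_force: [0.7, 0.1, 0.2]
opening: 0.746
grasp_force: 0.0
```

play_rows(rows=[{"dp":[0.74,-0.39,0],"turn":[0,0,0],"fingers":0.25},{"dp":[0.74,-0.38,0],"turn":[0,0,0],"fingers":0.25},{"dp":[0.73,-0.39,0],"turn":[0,0,0],"fingers":0.25},{"dp":[0,0,0.05],"turn":[0,0,0],"fingers":0.25},{"dp":[0,0,0.5],"turn":[0,0,0],"fingers":0.25}])

```text
clock: 30.52
eef_pos: [630.1, 16.8, 72.8]
tcp_rot: [3.137, -0.005, 0.732]
contact_force: [1.4, 0.2, -0.3]
opening: 0.745
grasp_force: 0.0
```

play_rows(rows=[{"dp":[0,0,0.4],"turn":[0,0,0],"fingers":0.25},{"dp":[0,0,0.24],"turn":[0,0,0],"fingers":0.25},{"dp":[0,0,0],"turn":[0,0,0],"fingers":0.25}])

```text
clock: 30.77
eef_pos: [625.0, 14.7, 42.0]
tcp_rot: [-3.139, 0.003, 0.729]
contact_force: [0.1, 0.3, -1.2]
opening: 0.75
grasp_force: 0.0
```

play_rows(rows=[{"dp":[0,0,0],"turn":[0,0,0],"fingers":1},{"dp":[0,0,0],"turn":[0,0,0],"fingers":1},{"dp":[0,0,0],"turn":[0,0,0],"fingers":1},{"dp":[0,0,0],"turn":[0,0,0],"fingers":1}])

```text
clock: 31.1
eef_pos: [626.9, 15.2, 45.5]
tcp_rot: [3.142, -0.001, 0.728]
contact_force: [-3.8, 3.0, 7.3]
opening: 0.42
grasp_force: 69.9
```

```bash
python3 -c "
from h import *
st()"
```

```text
31.1 [626.9  15.2  45.5] [ 3.142e+00 -1.000e-03  7.280e-01] F [-3.8  3.   7.3] M [ 0.403  0.555 -0.003] q [0.02 0.54 1.75 0.   0.86 0.86] 0.42 69.9
```

play_rows(rows=[{"dp":[0,0,0.006],"turn":[0,0,1],"fingers":1},{"dp":[0,0,0.006],"turn":[0,0,1],"fingers":1}])

```text
clock: 31.27
eef_pos: [626.9, 15.2, 45.0]
tcp_rot: [3.142, -0.001, 0.515]
contact_force: [-2.6, 2.5, 6.0]
opening: 0.43
grasp_force: 70.0
```

```bash
python3 -c "
from h import *
st()"
```

```text
31.27 [626.9  15.2  45. ] [ 3.142e+00 -1.000e-03  5.150e-01] F [-2.6  2.5  6. ] M [0.491 0.602 0.306] q [0.02 0.54 1.75 0.   0.86 1.08] 0.43 70.0
```

play_rows(rows=[{"dp":[0,0,0.006],"turn":[0,0,1],"fingers":1}])

```text
clock: 31.35
eef_pos: [626.9, 15.2, 44.7]
tcp_rot: [-3.142, -0.001, 0.41]
contact_force: [-4.0, 2.9, 6.3]
opening: 0.421
grasp_force: 69.9
```

```bash
python3 -c "
from h import *
st()"
```

```text
31.35 [626.9  15.2  44.7] [-3.142e+00 -1.000e-03  4.100e-01] F [-4.   2.9  6.3] M [0.387 0.577 0.327] q [0.02 0.54 1.75 0.   0.86 1.18] 0.421 69.9
```

play_rows(rows=[{"dp":[0,0,0.006],"turn":[0,0,1],"fingers":1}])

```text
clock: 31.43
eef_pos: [626.9, 15.3, 44.5]
tcp_rot: [-3.142, -0.001, 0.305]
contact_force: [-4.1, 2.2, 6.4]
opening: 0.424
grasp_force: 70.0
```

```bash
python3 -c "
from h import *
st()"
```

```text
31.43 [626.9  15.3  44.5] [-3.142e+00 -1.000e-03  3.050e-01] F [-4.1  2.2  6.4] M [0.515 0.582 0.375] q [0.02 0.54 1.75 0.   0.86 1.29] 0.424 70.0
```

play_rows(rows=[{"dp":[0,0,0.003],"turn":[0,0,0.5],"fingers":1}])

```text
clock: 31.52
eef_pos: [626.9, 15.2, 44.3]
tcp_rot: [-3.141, -0.001, 0.252]
contact_force: [-4.1, 2.7, 6.8]
opening: 0.429
grasp_force: 70.0
```

```bash
python3 -c "
from h import *
st()"
```

```text
31.52 [626.9  15.2  44.3] [-3.141e+00 -1.000e-03  2.520e-01] F [-4.1  2.7  6.8] M [0.412 0.616 0.422] q [0.02 0.54 1.75 0.   0.86 1.34] 0.429 70.0
```

play_rows(rows=[{"dp":[0,0,0.003],"turn":[0,0,0.5],"fingers":1}])

```text
clock: 31.6
eef_pos: [626.9, 15.3, 44.3]
tcp_rot: [-3.141, -0.001, 0.203]
contact_force: [-3.7, 2.1, 6.3]
opening: 0.423
grasp_force: 70.0
```

```bash
python3 -c "
from h import *
st()
y=.2
plan([*KN[1],90],y,[*KN[3],90],y,4)"
```

```text
31.6 [626.9  15.3  44.3] [-3.141e+00 -1.000e-03  2.030e-01] F [-3.7  2.1  6.3] M [0.504 0.602 0.489] q [0.02 0.54 1.75 0.   0.86 1.39] 0.423 70.0
[{"dp": [-0.86, 0.2, -0.0], "turn": [0, 0, -0.0], "fingers": 0.0}, {"dp": [-0.86, 0.19, -0.0], "turn": [0, 0, -0.0], "fingers": 0.0}, {"dp": [-0.86, 0.2, -0.0], "turn": [0, 0, -0.0], "fingers": 0.0}, {"dp": [-0.87, 0.19, -0.0], "turn": [0, 0, -0.0], "fingers": 0.0}]
```

play_rows(rows=[{"dp":[0,0,0],"turn":[0,0,0],"fingers":0.25},{"dp":[0,0,0],"turn":[0,0,0],"fingers":0.25},{"dp":[0,0,0],"turn":[0,0,0],"fingers":0.25},{"dp":[0,0,-0.6],"turn":[0,0,0],"fingers":0.25},{"dp":[0,0,-0.6],"turn":[0,0,0],"fingers":0.25}])

```text
clock: 32.02
eef_pos: [625.5, 14.8, 90.2]
tcp_rot: [-3.141, 0.003, 0.206]
contact_force: [0.8, -1.1, 0.4]
opening: 0.752
grasp_force: 0.0
```

play_rows(rows=[{"dp":[-0.86,0.2,0],"turn":[0,0,0],"fingers":0.25},{"dp":[-0.86,0.2,0],"turn":[0,0,0],"fingers":0.25},{"dp":[-0.86,0.2,0],"turn":[0,0,0],"fingers":0.25},{"dp":[-0.87,0.2,0],"turn":[0,0,0],"fingers":0.25},{"dp":[0,0,0.05],"turn":[0,0,0],"fingers":0.25}])

```text
clock: 32.43
eef_pos: [491.5, -45.9, 88.5]
tcp_rot: [-3.141, 0.005, 0.205]
contact_force: [0.8, -0.8, -0.2]
opening: 0.75
grasp_force: 0.0
```

play_rows(rows=[{"dp":[0,0,0.5],"turn":[0,0,0],"fingers":0.25},{"dp":[0,0,0.4],"turn":[0,0,0],"fingers":0.25},{"dp":[0,0,0.22],"turn":[0,0,0],"fingers":0.25},{"dp":[0,0,0],"turn":[0,0,0],"fingers":0.25}])

```text
clock: 32.77
eef_pos: [497.0, -44.4, 42.6]
tcp_rot: [-3.141, 0.003, 0.205]
contact_force: [-0.7, -0.9, 0.5]
opening: 0.749
grasp_force: 0.0
```

play_rows(rows=[{"dp":[0,0,0],"turn":[0,0,0],"fingers":1},{"dp":[0,0,0],"turn":[0,0,0],"fingers":1},{"dp":[0,0,0],"turn":[0,0,0],"fingers":1},{"dp":[0,0,0],"turn":[0,0,0],"fingers":1}])

```text
clock: 33.1
eef_pos: [498.5, -43.1, 45.4]
tcp_rot: [-3.14, -0.001, 0.204]
contact_force: [-2.8, 9.1, 7.7]
opening: 0.426
grasp_force: 69.3
```

```bash
python3 -c "
from h import *
st()"
```

```text
33.1 [498.5 -43.1  45.4] [-3.14e+00 -1.00e-03  2.04e-01] F [-2.8  9.1  7.7] M [ 1.523  0.476 -0.007] q [-0.09  0.38  2.02  0.    0.73  1.27] 0.426 69.3
```

play_rows(rows=[{"dp":[0,0,0.006],"turn":[0,0,1],"fingers":1},{"dp":[0,0,0.006],"turn":[0,0,1],"fingers":1}])

```text
clock: 33.27
eef_pos: [498.5, -43.2, 44.9]
tcp_rot: [-3.14, -0.001, -0.009]
contact_force: [-2.5, 8.5, 6.9]
opening: 0.425
grasp_force: 69.1
```

```bash
python3 -c "
from h import *
st()"
```

```text
33.27 [498.5 -43.2  44.9] [-3.14e+00 -1.00e-03 -9.00e-03] F [-2.5  8.5  6.9] M [1.434 0.402 0.3  ] q [-0.09  0.38  2.02  0.    0.73  1.49] 0.425 69.1
```

play_rows(rows=[{"dp":[0,0,0.006],"turn":[0,0,1],"fingers":1}])

```text
clock: 33.35
eef_pos: [498.5, -43.2, 44.6]
tcp_rot: [-3.14, -0.001, -0.114]
contact_force: [-2.3, 8.3, 6.6]
opening: 0.422
grasp_force: 69.0
```

```bash
python3 -c "
from h import *
st()"
```

```text
33.35 [498.5 -43.2  44.6] [-3.14e+00 -1.00e-03 -1.14e-01] F [-2.3  8.3  6.6] M [1.422 0.441 0.264] q [-0.09  0.38  2.02  0.    0.73  1.59] 0.422 69.0
```

play_rows(rows=[{"dp":[0,0,0.006],"turn":[0,0,1],"fingers":1}])

```text
clock: 33.43
eef_pos: [498.5, -43.3, 44.3]
tcp_rot: [-3.14, -0.0, -0.219]
contact_force: [-3.0, 8.4, 7.8]
opening: 0.424
grasp_force: 69.0
```

```bash
python3 -c "
from h import *
st()"
```

```text
33.43 [498.5 -43.3  44.3] [-3.14  -0.    -0.219] F [-3.   8.4  7.8] M [1.384 0.43  0.281] q [-0.09  0.38  2.02  0.    0.73  1.7 ] 0.424 69.0
```

play_rows(rows=[{"dp":[0,0,0.003],"turn":[0,0,0.5],"fingers":1}])

```text
clock: 33.52
eef_pos: [498.4, -43.3, 44.3]
tcp_rot: [-3.14, -0.0, -0.272]
contact_force: [-2.1, 8.7, 7.0]
opening: 0.418
grasp_force: 69.1
```

```bash
python3 -c "
from h import *
st()"
```

```text
33.52 [498.4 -43.3  44.3] [-3.14  -0.    -0.272] F [-2.1  8.7  7. ] M [1.349 0.419 0.352] q [-0.09  0.38  2.02  0.    0.73  1.75] 0.418 69.1
```

play_rows(rows=[{"dp":[0,0,0.003],"turn":[0,0,0.5],"fingers":1}])

```text
clock: 33.6
eef_pos: [498.4, -43.3, 44.1]
tcp_rot: [-3.14, -0.0, -0.321]
contact_force: [-3.4, 8.6, 7.8]
opening: 0.422
grasp_force: 69.1
```

```bash
python3 -c "
from h import *
st()"
```

```text
33.6 [498.4 -43.3  44.1] [-3.14  -0.    -0.321] F [-3.4  8.6  7.8] M [1.286 0.421 0.371] q [-0.09  0.38  2.02  0.    0.73  1.8 ] 0.422 69.1
```

play_rows(rows=[{"dp":[0,0,0.003],"turn":[0,0,0.5],"fingers":1}])

```text
clock: 33.68
eef_pos: [498.4, -43.3, 44.0]
tcp_rot: [-3.14, -0.0, -0.373]
contact_force: [-1.9, 7.8, 7.6]
opening: 0.423
grasp_force: 69.1
```

```bash
python3 -c "
from h import *
st()"
```

```text
33.68 [498.4 -43.3  44. ] [-3.14  -0.    -0.373] F [-1.9  7.8  7.6] M [1.367 0.462 0.487] q [-0.09  0.38  2.02  0.    0.73  1.85] 0.423 69.1
```

play_rows(rows=[{"dp":[0,0,0.003],"turn":[0,0,0.5],"fingers":1}])

```text
clock: 33.77
eef_pos: [498.4, -43.3, 43.9]
tcp_rot: [-3.14, -0.0, -0.425]
contact_force: [-3.1, 8.2, 7.8]
opening: 0.424
grasp_force: 69.1
```

```bash
python3 -c "
from h import *
st()"
```

```text
33.77 [498.4 -43.3  43.9] [-3.14  -0.    -0.425] F [-3.1  8.2  7.8] M [1.321 0.471 0.537] q [-0.09  0.38  2.02  0.    0.73  1.9 ] 0.424 69.1
```

```bash
python3 -c "
from h import *
y=-.425
plan([*KN[3],90],y,[533.3,49.8,90],y,3)
plan([533.3,49.8,90],y-.05,[*KN[2],90],y-.05,4)
"
```

```text
[{"dp": [-0.05, -0.83, -0.0], "turn": [0, 0, -0.0], "fingers": 0.0}, {"dp": [-0.05, -0.84, -0.0], "turn": [0, 0, -0.0], "fingers": 0.0}, {"dp": [-0.05, -0.83, -0.0], "turn": [0, 0, -0.0], "fingers": 0.0}]
[{"dp": [0.69, 0.55, -0.0], "turn": [0, 0, -0.0], "fingers": 0.0}, {"dp": [0.69, 0.55, -0.0], "turn": [0, 0, -0.0], "fingers": 0.0}, {"dp": [0.69, 0.55, -0.0], "turn": [0, 0, -0.0], "fingers": 0.0}, {"dp": [0.69, 0.56, -0.0], "turn": [0, 0, -0.0], "fingers": 0.0}]
```

play_rows(rows=[{"dp":[0,0,0],"turn":[0,0,0],"fingers":0.25},{"dp":[0,0,0],"turn":[0,0,0],"fingers":0.25},{"dp":[0,0,0],"turn":[0,0,0],"fingers":0.25},{"dp":[0,0,-0.6],"turn":[0,0,0],"fingers":0.25},{"dp":[0,0,-0.6],"turn":[0,0,0],"fingers":0.25}])

```text
clock: 34.18
eef_pos: [497.0, -44.4, 90.4]
tcp_rot: [3.141, 0.003, -0.423]
contact_force: [0.9, -0.1, -0.6]
opening: 0.745
grasp_force: 0.0
```

play_rows(rows=[{"dp":[-0.05,-0.83,0],"turn":[0,0,0],"fingers":0.25},{"dp":[-0.05,-0.84,0],"turn":[0,0,0],"fingers":0.25},{"dp":[-0.05,-0.83,0],"turn":[0,0,0],"fingers":0.25},{"dp":[0,0,0.05],"turn":[0,0,0],"fingers":0.25},{"dp":[0,0,0.5],"turn":[0,0,0],"fingers":0.25}])

```text
clock: 34.6
eef_pos: [537.2, 51.0, 71.4]
tcp_rot: [-3.138, -0.006, -0.42]
contact_force: [-0.1, -0.0, 0.7]
opening: 0.748
grasp_force: 0.0
```

play_rows(rows=[{"dp":[0,0,0.4],"turn":[0,0,0],"fingers":0.25},{"dp":[0,0,0.24],"turn":[0,0,0],"fingers":0.25},{"dp":[0,0,0],"turn":[0,0,0],"fingers":0.25}])

```text
clock: 34.85
eef_pos: [532.2, 48.9, 41.3]
tcp_rot: [3.14, 0.003, -0.423]
contact_force: [0.1, 0.1, -0.0]
opening: 0.748
grasp_force: 0.0
```

play_rows(rows=[{"dp":[0,0,0],"turn":[0,0,0],"fingers":1},{"dp":[0,0,0],"turn":[0,0,0],"fingers":1},{"dp":[0,0,0],"turn":[0,0,0],"fingers":1},{"dp":[0,0,0],"turn":[0,0,0],"fingers":1}])

```text
clock: 35.18
eef_pos: [534.8, 49.8, 44.5]
tcp_rot: [-3.14, -0.002, -0.424]
contact_force: [-0.9, 4.4, 1.8]
opening: 0.423
grasp_force: 69.6
```

```bash
python3 -c "
from h import *
st()"
```

```text
35.18 [534.8  49.8  44.5] [-3.14e+00 -2.00e-03 -4.24e-01] F [-0.9  4.4  1.8] M [0.746 0.01  0.065] q [0.09 0.43 1.95 0.   0.76 2.08] 0.423 69.6
```

play_rows(rows=[{"dp":[0,0,0],"turn":[0,0,0.25],"fingers":1}])

```text
clock: 35.27
eef_pos: [534.8, 49.8, 44.4]
tcp_rot: [-3.14, -0.002, -0.449]
contact_force: [-0.3, 5.0, 1.8]
opening: 0.419
grasp_force: 69.6
```

```bash
python3 -c "
from h import *
st()"
```

```text
35.27 [534.8  49.8  44.4] [-3.14e+00 -2.00e-03 -4.49e-01] F [-0.3  5.   1.8] M [0.751 0.064 0.47 ] q [0.09 0.43 1.95 0.   0.76 2.11] 0.419 69.6
```

play_rows(rows=[{"dp":[0,0,0],"turn":[0,0,0.25],"fingers":1}])

```text
clock: 35.35
eef_pos: [534.8, 49.8, 44.4]
tcp_rot: [-3.14, -0.002, -0.477]
contact_force: [-0.5, 3.9, 0.8]
opening: 0.426
grasp_force: 69.7
```

```bash
python3 -c "
from h import *
st()"
```

```text
35.35 [534.8  49.8  44.4] [-3.14e+00 -2.00e-03 -4.77e-01] F [-0.5  3.9  0.8] M [0.725 0.038 0.468] q [0.09 0.43 1.95 0.   0.76 2.14] 0.426 69.7
```

k1 reads about 0.47 when turned slowly, so it is snug. Rechecking k3.

play_rows(rows=[{"dp":[0,0,0],"turn":[0,0,0],"fingers":0.25},{"dp":[0,0,0],"turn":[0,0,0],"fingers":0.25},{"dp":[0,0,0],"turn":[0,0,0],"fingers":0.25},{"dp":[0,0,-0.6],"turn":[0,0,0],"fingers":0.25},{"dp":[0,0,-0.6],"turn":[0,0,0],"fingers":0.25}])

```text
clock: 35.77
eef_pos: [532.4, 48.9, 90.7]
tcp_rot: [3.14, 0.003, -0.476]
contact_force: [1.4, 0.3, -0.9]
opening: 0.75
grasp_force: 0.0
```

play_rows(rows=[{"dp":[0.69,0.55,0],"turn":[0,0,0],"fingers":0.25},{"dp":[0.69,0.55,0],"turn":[0,0,0],"fingers":0.25},{"dp":[0.69,0.55,0],"turn":[0,0,0],"fingers":0.25},{"dp":[0.69,0.55,0],"turn":[0,0,0],"fingers":0.25},{"dp":[0,0,0.05],"turn":[0,0,0],"fingers":0.25}])

```text
clock: 36.18
eef_pos: [594.8, -84.8, 90.1]
tcp_rot: [-3.142, -0.005, -0.478]
contact_force: [-0.5, 0.2, 0.5]
opening: 0.747
grasp_force: 0.0
```

play_rows(rows=[{"dp":[0,0,0.5],"turn":[0,0,0],"fingers":0.25},{"dp":[0,0,0.4],"turn":[0,0,0],"fingers":0.25},{"dp":[0,0,0.22],"turn":[0,0,0],"fingers":0.25},{"dp":[0,0,0],"turn":[0,0,0],"fingers":0.25}])

```text
clock: 36.52
eef_pos: [589.8, -79.3, 42.4]
tcp_rot: [3.14, 0.003, -0.476]
contact_force: [-1.1, 1.3, 0.7]
opening: 0.746
grasp_force: 0.0
```

play_rows(rows=[{"dp":[0,0,0],"turn":[0,0,0],"fingers":1},{"dp":[0,0,0],"turn":[0,0,0],"fingers":1},{"dp":[0,0,0],"turn":[0,0,0],"fingers":1},{"dp":[0,0,0],"turn":[0,0,0],"fingers":1}])

```text
clock: 36.85
eef_pos: [592.6, -78.8, 45.8]
tcp_rot: [-3.14, -0.002, -0.476]
contact_force: [0.5, 5.6, 5.1]
opening: 0.422
grasp_force: 69.7
```

```bash
python3 -c "
from h import *
st()"
```

```text
36.85 [592.6 -78.8  45.8] [-3.14e+00 -2.00e-03 -4.76e-01] F [0.5 5.6 5.1] M [0.913 0.032 0.043] q [-0.14  0.5   1.81  0.    0.83  1.91] 0.422 69.7
```

play_rows(rows=[{"dp":[0,0,0],"turn":[0,0,0.25],"fingers":1}])

```text
clock: 36.93
eef_pos: [592.6, -78.8, 45.7]
tcp_rot: [-3.14, -0.002, -0.501]
contact_force: [-1.1, 4.4, 4.3]
opening: 0.421
grasp_force: 69.6
```

```bash
python3 -c "
from h import *
st()"
```

```text
36.93 [592.6 -78.8  45.7] [-3.14e+00 -2.00e-03 -5.01e-01] F [-1.1  4.4  4.3] M [0.905 0.051 0.478] q [-0.14  0.5   1.81  0.    0.83  1.94] 0.421 69.6
```

play_rows(rows=[{"dp":[0,0,0],"turn":[0,0,0.25],"fingers":1}])

```text
clock: 37.02
eef_pos: [592.5, -78.8, 45.7]
tcp_rot: [-3.14, -0.002, -0.528]
contact_force: [0.1, 4.3, 3.1]
opening: 0.419
grasp_force: 69.6
```

```bash
python3 -c "
from h import *
st()"
```

```text
37.02 [592.5 -78.8  45.7] [-3.14e+00 -2.00e-03 -5.28e-01] F [0.1 4.3 3.1] M [0.906 0.024 0.463] q [-0.14  0.5   1.81  0.    0.83  1.96] 0.419 69.6
```

```bash
python3 -c "
from h import *
y=-.53
plan([*KN[2],90],y,[*KN[1],90],y,3)
y=-.58
plan([*KN[1],90],y,[562,-14,190],y,4)
"
```

```text
[{"dp": [-0.14, -0.82, -0.0], "turn": [0, 0, -0.0], "fingers": 0.0}, {"dp": [-0.14, -0.82, -0.0], "turn": [0, 0, -0.0], "fingers": 0.0}, {"dp": [-0.14, -0.82, -0.0], "turn": [0, 0, -0.0], "fingers": 0.0}]
[{"dp": [-0.24, 0.37, -0.62], "turn": [0, 0, -0.0], "fingers": 0.0}, {"dp": [-0.24, 0.37, -0.63], "turn": [0, 0, -0.0], "fingers": 0.0}, {"dp": [-0.24, 0.37, -0.62], "turn": [0, 0, -0.0], "fingers": 0.0}, {"dp": [-0.24, 0.36, -0.63], "turn": [0, 0, -0.0], "fingers": 0.0}]
```

play_rows(rows=[{"dp":[0,0,0],"turn":[0,0,0],"fingers":0.25},{"dp":[0,0,0],"turn":[0,0,0],"fingers":0.25},{"dp":[0,0,0],"turn":[0,0,0],"fingers":0.25},{"dp":[0,0,-0.6],"turn":[0,0,0],"fingers":0.25},{"dp":[0,0,-0.6],"turn":[0,0,0],"fingers":0.25}])

```text
clock: 37.43
eef_pos: [590.2, -79.6, 91.6]
tcp_rot: [3.14, 0.003, -0.528]
contact_force: [-0.6, -0.1, -0.1]
opening: 0.75
grasp_force: 0.0
```

play_rows(rows=[{"dp":[-0.14,-0.82,0],"turn":[0,0,0],"fingers":0.25},{"dp":[-0.14,-0.82,0],"turn":[0,0,0],"fingers":0.25},{"dp":[-0.14,-0.82,0],"turn":[0,0,0],"fingers":0.25},{"dp":[0,0,0.05],"turn":[0,0,0],"fingers":0.25},{"dp":[0,0,0.5],"turn":[0,0,0],"fingers":0.25}])

```text
clock: 37.85
eef_pos: [629.9, 15.5, 73.3]
tcp_rot: [-3.138, -0.006, -0.525]
contact_force: [0.8, 0.1, 0.6]
opening: 0.754
grasp_force: 0.0
```

play_rows(rows=[{"dp":[0,0,0.4],"turn":[0,0,0],"fingers":0.25},{"dp":[0,0,0.24],"turn":[0,0,0],"fingers":0.25},{"dp":[0,0,0],"turn":[0,0,0],"fingers":0.25}])

```text
clock: 38.1
eef_pos: [624.8, 13.5, 42.5]
tcp_rot: [3.14, 0.003, -0.528]
contact_force: [-0.7, -0.7, -0.2]
opening: 0.75
grasp_force: 0.0
```

play_rows(rows=[{"dp":[0,0,0],"turn":[0,0,0],"fingers":1},{"dp":[0,0,0],"turn":[0,0,0],"fingers":1},{"dp":[0,0,0],"turn":[0,0,0],"fingers":1},{"dp":[0,0,0],"turn":[0,0,0],"fingers":1}])

```text
clock: 38.43
eef_pos: [627.9, 14.6, 46.3]
tcp_rot: [-3.139, -0.002, -0.529]
contact_force: [-0.1, 5.2, 1.4]
opening: 0.421
grasp_force: 69.7
```

```bash
python3 -c "
from h import *
st()"
```

```text
38.43 [627.9  14.6  46.3] [-3.139e+00 -2.000e-03 -5.290e-01] F [-0.1  5.2  1.4] M [ 0.762 -0.023  0.115] q [0.02 0.54 1.74 0.   0.86 2.12] 0.421 69.7
```

play_rows(rows=[{"dp":[0,0,0],"turn":[0,0,0.25],"fingers":1}])

```text
clock: 38.52
eef_pos: [627.9, 14.6, 46.3]
tcp_rot: [-3.139, -0.002, -0.554]
contact_force: [-0.4, 4.7, 0.1]
opening: 0.418
grasp_force: 69.7
```

```bash
python3 -c "
from h import *
st()"
```

```text
38.52 [627.9  14.6  46.3] [-3.139e+00 -2.000e-03 -5.540e-01] F [-0.4  4.7  0.1] M [ 0.762 -0.071  0.508] q [0.02 0.54 1.74 0.   0.86 2.14] 0.418 69.7
```

play_rows(rows=[{"dp":[0,0,0],"turn":[0,0,0.25],"fingers":1}])

```text
clock: 38.6
eef_pos: [627.9, 14.6, 46.2]
tcp_rot: [-3.139, -0.002, -0.581]
contact_force: [0.2, 4.4, 1.0]
opening: 0.418
grasp_force: 69.7
```

```bash
python3 -c "
from h import *
st()"
```

```text
38.6 [627.9  14.6  46.2] [-3.139e+00 -2.000e-03 -5.810e-01] F [0.2 4.4 1. ] M [ 0.674 -0.127  0.515] q [0.02 0.54 1.74 0.   0.86 2.17] 0.418 69.7
```

play_rows(rows=[{"dp":[0,0,0],"turn":[0,0,0],"fingers":0.25},{"dp":[0,0,0],"turn":[0,0,0],"fingers":0.25},{"dp":[0,0,0],"turn":[0,0,0],"fingers":0.25},{"dp":[0,0,-0.6],"turn":[0,0,0],"fingers":0.25},{"dp":[0,0,-0.6],"turn":[0,0,0],"fingers":0.25}])

```text
clock: 39.02
eef_pos: [625.3, 13.6, 92.1]
tcp_rot: [3.14, 0.003, -0.58]
contact_force: [0.0, 0.4, -0.3]
opening: 0.752
grasp_force: 0.0
```

play_rows(rows=[{"dp":[-0.24,0.37,-0.62],"turn":[0,0,0],"fingers":0},{"dp":[-0.24,0.37,-0.62],"turn":[0,0,0],"fingers":0},{"dp":[-0.24,0.37,-0.62],"turn":[0,0,0],"fingers":0},{"dp":[-0.24,0.36,-0.62],"turn":[0,0,0],"fingers":0},{"dp":[0,0,0],"turn":[0,0,0],"fingers":0}])

```text
clock: 39.43
eef_pos: [562.3, -15.5, 196.8]
tcp_rot: [-3.139, -0.005, -0.581]
contact_force: [1.1, 0.3, -0.2]
opening: 1.0
grasp_force: 0.0
```

Run:
```python
from h import *
for i in range(4): f=r.grab_frame("wrist")
st(); look((96.5,)*4); im=f["pixels"][:,:,::-1]
c=proj(f,[562,-14,96],True).astype(int); u,v=c; print(c)
cv2.imwrite("pics/w5.png",cv2.resize(im[max(0,v-110):v+110,max(0,u-140):u+140],None,fx=2.7,fy=2.7,interpolation=cv2.INTER_CUBIC))
```

```text
39.63 [562.2 -14.2 191.4] [ 3.141  0.    -0.581] F [ 0.6  1.  -0.3] M [ 0.013 -0.011 -0.003] q [-0.03  0.27  1.78  0.    1.09  2.12] 1.0 0.0
1 blob [534.8  48.2] r 20.6 cap [533.7  49.2] 5.2 ptr len 16.1 cw ang deg 170.0
2 blob [627.5  13.6] r 22.1 cap [627.6  13.9] 6.2 ptr len 16.3 cw ang deg 165.0
3 blob [592.3 -80.2] r 21.6 cap [592.5 -79.8] 6.2 ptr len 16.7 cw ang deg 160.0
4 blob [499.5 -44. ] r 21.0 cap [498.7 -44.9] 5.2 ptr len 16.4 cw ang deg 168.0
fit [563.5 -15.6] -0.3633 [[534.5, 48.9], [628.0, 13.4], [592.5, -80.1], [499.0, -44.6]] [[0.2, -0.7], [-0.5, 0.3], [-0.2, -0.1], [0.5, 0.6]]
[318 193]
```

View pics/w5.png

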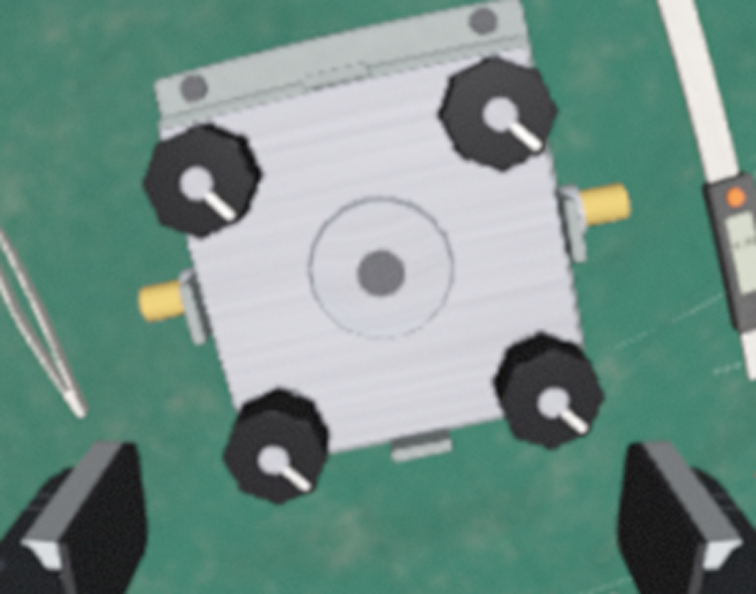

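The final wrist view shows the cover level and all four pointers within about 10° of each other: k4 (200,183), k1 (500,113), k3 (272,460) and k2 (553,403). The arm is clear.

```bash
python3 -c "
from rig import r
print(r.sign_off())"
```

```text
the job is handed in; nothing more can be done
None
```

I drew the cover down crosswise in stages (knobs 1, 3, 2, 4) and handed the job in at about 40 s; by my torque readings all four knobs are snug, about 0.15 to 0.23 N m above free running, and the sign-off gave no verdict.

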